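# Rebuild the drinks dispenser's tap spindle with its washers in order

### The arm

A 6-joint arm with a two-finger parallel gripper is mounted at the origin on the work surface. World frame = base frame: x ahead of the robot, y to its left, z up, the work surface at z = 0. Lengths are in m, angles in degrees, forces in N, time in s.
With the tool pointing down it reaches from about 0.375 to 0.9 m from the base axis. Payload 3.1 kg.
Tool frame: the origin (TCP) lies on the centre line of the jaws, within the pads' length; the fingertips stand 8 mm ahead of it and the grasp point (between the pads) lies 11 mm behind it; y points along the fingers, x is the direction in which the jaws open and shut, and the axes are right-handed (so a half turn about y gives the same grasp; the last joint's range is limited). The gripper opens to 87 mm and grips with 3 to 60 N. Pads are 19 mm wide; open, the fingers measure 117 mm over their backs; the gripper's body (75 mm by 190 mm) begins 51 mm behind the grasp point.
Start: joints at [-74.284, 30.224, 82.088, -0, 67.689, -10.227], TCP at [0.273, -0.562, 0.231] pointing down, gripper open.
Joint ranges: [-176.69, 176.69], [-43.24, 126.21], [12.49, 139.97], [-82, 262], [0, 151.66], [-163.58, 163.58]. Speed limits (degrees/s): [159.86, 159.86, 180, 180, 180, 180].

### API

Orientations are given as a 3x3 rotation matrix whose columns are the frame's x, y, z axes.
In Python, from rig import read_state, imaging, job, spotter gives the robot as it stands.
- The arm moves only by the tool apply_moves, never from a script. Its argument "steps" is a list of rows, each an object of numbers: "x", "y", "z": the shift along the world's x, y, z in mm; "spin": the turn about the world's z in rad. In form: [{"x": .., "y": .., "z": .., "spin": ..}, ...]. A call has 1 to 12 rows; each row shifts and turns the pose as measured when the row begins; what a row does not reach is not made up. A row lasts 1/10 s, in which the tool goes at most 50 mm and 8.59 degrees, less where a joint would pass 70% of its speed; a pose out of reach is approached as far as the arm can. A call is refused whole if a number of a shift passes 50 or a number of a turn 0.15, either way. A call with a gripper value outside its range is refused whole. "grip" is the finger opening in mm, from 0 to 87, set as the call begins (left out, the last holds). The fingers move at their own pace and stop on an object; the grip force is fixed at half the most. Time passes only in rows, so rows that do not move let the fingers close. It gives the time, the measured TCP pose, the force and the opening at its end, in the units of the state.
- read_state(): the state, without advancing time (a new reading comes with each control period).
- imaging.capture(name): name is "side" or "top"; returns the picture (400x640x3 uint8, red, green, blue); there is no depth.
- imaging.camera_params(name): a dict with "fov_y" (degrees; the focal length in pixels is half the picture's height over the tangent of half this angle, whatever the lens; pixels are square), "cx", "cy" (the principal point, pixels), "R" (3x3) and "t" (3): a world point X has camera coordinates R X + t. Camera axes: x right, y down, z forward; pixel columns grow to the right and rows downward; lengths in m; the calibration is good to about 2 mm. A picture is of the moment at which its call begins. camera_params takes no time and is no camera call.
- job.hand_in(): hands the job in, once; it reports no verdict.
Trained networks look in the newest picture that a camera, given by its name, has taken for a name from the list of things; names that differ only in an ending like _2 or _b are one class to them, and where a whole thing is asked for, a point or a joint stands for the part that bears it (a point fixed in the world has none). Each returns a list of dicts, best first, with "score" (0 to 1); they miss things now and then, are a little off and sometimes report something else, mostly with a low value. They report only what shows in the picture. A call takes as long as a camera call. They do not tell look-alikes from the thing itself.
- spotter.cut_out(name, camera): "mask" (400x640 bool, what is visible of it) and "rect" ([left, top, width, height] in pixels, round what is visible of it).
The state is a dict: "time_s": time; "joint_positions": joint angles; "qvel": joint speeds; "tau": joint torques, N m; "position": TCP position; "tcp_rot": TCP orientation; "force": force on the tool from outside, world axes, zero at the start; "moment": the same for the moment, N m; "opening": opening from 0.0 (shut) to 1.0 (fully open).
Only numpy, scipy, OpenCV 4.12 (cv2) and the standard library are available. Lean on these libraries where they do the work, as an engineer would, in place of code of your own. Each camera call takes 0.05 s, during which the arm holds its last target.

### The job

Rebuild the dispenser tap that stands on its service block: thread the parts onto the upright spindle, first the white flat washer, then the three cone washers with their faces alternating (crown up, crown down, crown up), and last the brass sleeve. The washers already lie the right way up for this, so turn none over; lower each part down the spindle until it rests on what is below rather than dropping it, let go of everything, and leave the cup stack, the jar and the brush where they are.

Things in the scene. Friction and masses are not known exactly. Their poses are not given: they have to be found in the camera images.
- tap: Fixed steel tap on a grey block 80 x 80 x 18 mm. Origin on the spindle's axis at table level; z up. Shoulder 40 mm across, 40 mm up; from it a post 14 mm thick rises to 118 mm, its top 9 mm tapering to 6 mm. Spout (own +x) and black lever (-x) reach 62 mm out, below 35 mm. In order, undersides rest 40 (flat washer), 50, 65, 80 (cones), 95 mm (sleeve) above the table. Stands anywhere among the parts.
- flat_washer: White flat nylon washer, outside diameter 50 mm, 10 mm thick, centre hole 19 mm, 30 g, lying flat on the table. Origin on the axis at its underside; z up.
- cone_up_a: One of two equal cone washers that lie crown up; either may go first. Steel, 48 mm outside, 15 mm high, hole 19 mm, 70 g; outer edge an upright band 10 mm high, small flat end (crown) 31 mm across, hollow face lined with black rubber. Band 0 to 10 mm above the table, bright crown on top. Origin on the axis at its underside; z up.
- cone_up_b: The other of the two equal cone washers that lie crown up. Steel, 48 mm outside, 15 mm high, hole 19 mm, 70 g; outer edge an upright band 10 mm high, small flat end (crown) 31 mm across, hollow face lined with black rubber. Band 0 to 10 mm above the table, bright crown on top. Origin on the axis at its underside; z up.
- cone_down: The only cone washer lying crown down, black dished face up. Steel, 48 mm outside, 15 mm high, hole 19 mm, 70 g; outer edge an upright band 10 mm high, small flat end (crown) 31 mm across, hollow face lined with black rubber. Band 5 to 15 mm above the table. Origin on the axis at its underside as it lies; z up.
- sleeve: Plain brass sleeve (short tube), outside diameter 32 mm, 30 mm tall, bore 19 mm, 90 g, standing upright. Origin on the axis at its underside; z up.
- cup_stack: Bystander: nested stack of clear plastic cups, about 72 mm wide, 126 mm tall, to the right of the parts. Origin at its underside's centre.
- jar: Bystander: jar with white lid, 72 mm wide, 105 mm tall, to the left of the parts. Origin at its underside's centre.
- brush: Bystander: white dish brush, about 225 mm long, lying beyond the parts. Origin at its underside near mid-length.
Mind the look-alikes: they are no part of the job. What is shaped like the cone_down but green is not meant.

How it is judged:
By the outcome, as a careful person would: the job done as asked, in the order asked, and still so for the second after the job is handed in, with the robot touching nothing.
It also fails if it takes over 125 s, if anything falls off the work surface, if the arm or the gripper's body presses on something with over 40 N, if the wrist force passes 120 N, or if a joint passes its speed limit or range.

## Working session

There is one attempt and no reset: what is moved stays moved. The work goes in short steps, Python scripts to look and compute and a tool call to move; the robot and the scene stay as the last step left them, time stands still between calls to the robot, and variables do not carry over. Pictures are saved under pics/ and viewed, and the job is handed in when it is done.

Besides the shell and the picture viewer there is one more tool, called after ">>>" as a command line: name --argument value ..., lists and objects as JSON in quotes. apply_moves: Moves the arm, as the interface text tells. Its arguments: {"type":"object","properties":{"steps":{"type":"array"},"grip":{"type":"number"}},"required":["steps"]}

```bash
ls; mkdir -p pics
python3 - <<'E'
from rig import read_state, imaging, job, spotter
import cv2
s=read_state(); print(s)
for n in ["side","top"]:
    im=imaging.capture(n); cv2.imwrite(f"pics/{n}0.png",im[:,:,::-1]); print(n,imaging.camera_params(n))
E
```

```text
pics
{'time_s': 0.0, 'joint_positions': array([-7.42843824e+01,  3.02776194e+01,  8.21558835e+01, -2.46594179e-04,
        6.76884738e+01, -1.02244067e+01]), 'qvel': array([-0.08210272, -0.04018219,  0.00860865, -0.0373431 ,  0.1113962 ,
       -0.02784021]), 'tau': array([-1.83269374e-03, -4.40053010e+01, -1.76592582e+01,  6.31045480e-02,
        5.83075185e-02, -1.68101919e-04]), 'position': array([ 0.27325301, -0.56131521,  0.22958884]), 'tcp_rot': array([[ 4.37430938e-01, -5.80470992e-04,  8.99251821e-01],
       [-8.99249566e-01,  2.04823269e-03,  4.37431163e-01],
       [-2.09579308e-03, -9.99997734e-01,  3.73972060e-04]]), 'force': array([ 0.6611358 , -0.37828468, -0.37135945]), 'moment': array([-0.03969841, -0.03112916,  0.02036312]), 'opening': 0.9989165822058443}
side {'fov_y': 48.61527122152798, 'cx': 318.8046584537071, 'cy': 199.51289720981939, 'R': array([[-0.9219773 , -0.38698095,  0.01426875],
       [-0.27779099,  0.63526344, -0.72060567],
       [ 0.26979625, -0.6683458 , -0.6931983 ]]), 't': array([0.58123676, 0.18810748, 0.95203054])}
top {'fov_y': 49.66998765019896, 'cx': 321.33039742339963, 'cy': 196.67151930473506, 'R': array([[-0.02840903, -0.999343  , -0.02250524],
       [-0.99607578,  0.03018973, -0.08319627],
       [ 0.08382104,  0.0200534 , -0.99627902]]), 't': array([0.0200542 , 0.6216644 , 0.97215308])}
```

View pics/top0.png

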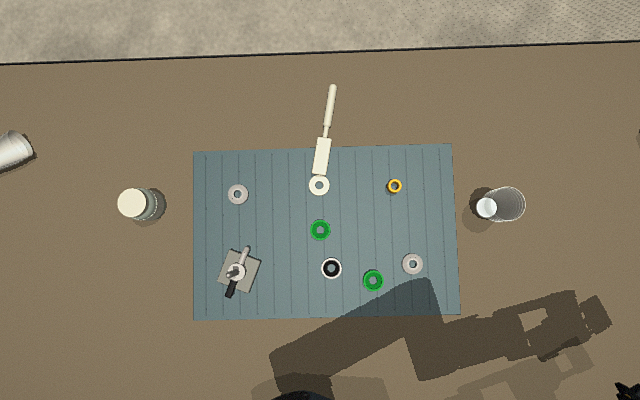

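View pics/side0.png

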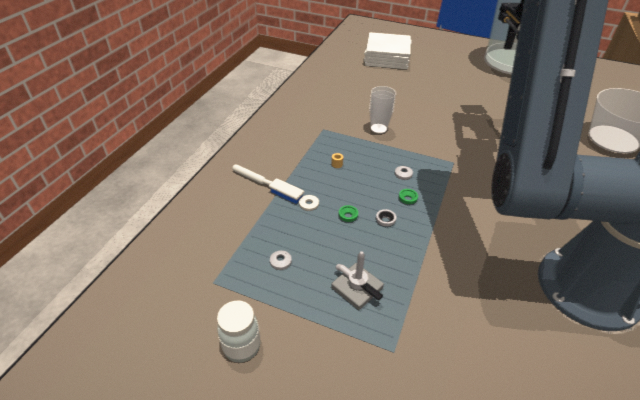

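```bash
cat > h.py <<'E'
import numpy as np, cv2
from rig import read_state, imaging, job, spotter
from scipy.optimize import least_squares
P={n:imaging.camera_params(n) for n in ("side","top")}
def proj(n,X):
    p=P[n]; f=200/np.tan(np.radians(p["fov_y"]/2)); c=np.atleast_2d(X)@p["R"].T+p["t"]
    return np.c_[p["cx"]+f*c[:,0]/c[:,2], p["cy"]+f*c[:,1]/c[:,2]]
def back(n,u,v,z):
    p=P[n]; f=200/np.tan(np.radians(p["fov_y"]/2)); d=p["R"].T@np.array([(u-p["cx"])/f,(v-p["cy"])/f,1]); o=-p["R"].T@p["t"]
    return o+d*(z-o[2])/d[2]
A=np.linspace(0,2*np.pi,60,endpoint=False)
def ring(x,y,z,d): return np.c_[x+d/2*np.cos(A),y+d/2*np.sin(A),np.full(60,z)]
SH={"flat_washer":[(0,50),(10,50)],"cone_up_a":[(0,48),(10,48),(15,31)],"cone_down":[(0,31),(5,48),(15,48)],"sleeve":[(0,32),(30,32)]}
def hull(n,name,x,y,z0=0):
    pts=np.vstack([ring(x,y,z0+h/1e3,d/1e3) for h,d in SH[name]])
    return cv2.convexHull(proj(n,pts).astype(np.float32))
def filled(m):
    cs,_=cv2.findContours(m.astype(np.uint8),cv2.RETR_EXTERNAL,cv2.CHAIN_APPROX_NONE)
    c=max(cs,key=cv2.contourArea); return cv2.convexHull(c).astype(np.float32)
def cen(h):
    m=cv2.moments(h); return np.array([m["m10"],m["m01"]])/m["m00"]
def locate(n,name,m,z0=0):
    c=cen(filled(m)); g=back(n,*c,z0+.007)[:2]
    r=least_squares(lambda q:cen(hull(n,name,*q,z0))-c,g,diff_step=1e-4)
    return r.x*1e3, cv2.contourArea(filled(m)), cv2.contourArea(hull(n,name,*r.x,z0))
E
python3 - <<'E'
from h import *
for n in ("top","side"):
    imaging.capture(n)
    for name in SH:
        for r in spotter.cut_out(name,n)[:5]:
            if r["score"]<.2: continue
            q,a,b=locate(n,name,r["mask"]); print(n,name,round(r["score"],2),r["rect"],q.round(1),a,round(b))
    for r in spotter.cut_out("tap",n)[:2]: print("tap",r["score"],r["rect"])
E
python3 - <<'E'
import cv2
a=cv2.imread("pics/top0.png"); b=cv2.imread("pics/side0.png")
cv2.imwrite("pics/tz.png",cv2.resize(a[235:305,205:275],None,fx=8,fy=8,interpolation=cv2.INTER_CUBIC))
cv2.imwrite("pics/sz.png",cv2.resize(b[240:315,325:395],None,fx=8,fy=8,interpolation=cv2.INTER_CUBIC))
E
```

```text
top cone_up_a 0.65 [228.2, 185.0, 21.5, 22.0] [636.8 199.8] 321.5 339
top cone_up_a 0.59 [400.0, 254.3, 21.7, 18.9] [ 463.1 -203.4] 329.0 359
top cone_down 0.85 [321.8, 254.5, 19.3, 23.4] [457.7 -15.9] 302.5 348
top cone_down 0.83 [363.6, 271.8, 16.7, 20.1] [ 427.  -111.6] 323.5 359
top cone_down 0.49 [306.1, 220.7, 28.6, 21.4] [546.2   7.4] 318.0 336
top sleeve 0.67 [116.7, 189.3, 48.5, 33.0] [619.2 426. ] 1202.5 220
top sleeve 0.58 [387.8, 179.3, 13.3, 13.1] [ 642.8 -167.7] 158.5 180
top sleeve 0.47 [217.7, 245.7, 44.9, 53.2] [455.1 199.4] 1499.5 193
tap 0.66 [218.5, 243.4, 42.8, 55.0]
side flat_washer 0.74 [297.8, 195.2, 20.4, 13.2] [656.2   7.6] 224.0 270
side flat_washer 0.22 [376.4, 211.3, 23.0, 12.1] [461.3 -20.7] 249.5 293
side cone_up_a 0.84 [269.6, 249.7, 22.4, 18.7] [638.9 202. ] 332.0 350
side cone_up_a 0.57 [391.6, 166.3, 22.2, 11.7] [ 466.9 -203. ] 177.0 207
side cone_down 0.79 [339.4, 204.2, 15.3, 16.8] [550.5   8. ] 249.5 270
side cone_down 0.76 [399.1, 190.7, 16.9, 9.9] [ 429.6 -111.2] 210.5 243
side cone_down 0.62 [374.1, 207.1, 25.8, 18.2] [460.7 -15.4] 301.0 276
side sleeve 0.56 [331.3, 151.9, 11.7, 15.0] [ 647.7 -167.9] 140.5 163
tap 0.75 [331.9, 253.4, 50.0, 55.7]
```

View pics/tz.png

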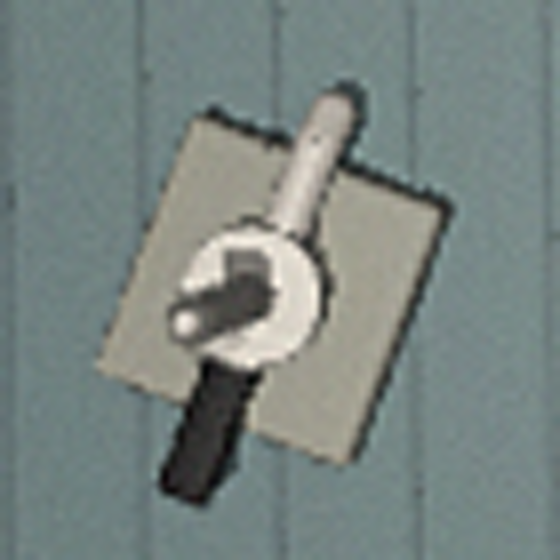

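View pics/sz.png

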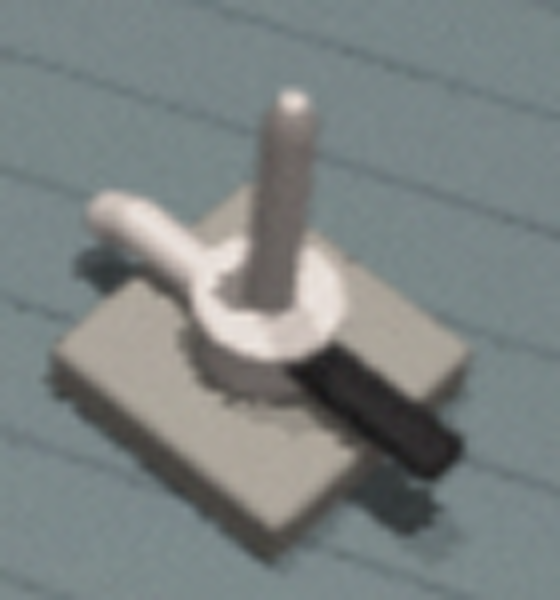

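Run:
```python
from h import *
z=lambda a,b,ox,oy:((a+.5)/8-.5+ox,(b+.5)/8-.5+oy)
print("sh top",back("top",*z(256,298,205,235),.04)*1e3)
print("tip top",back("top",*z(186,325,205,235),.118)*1e3)
bc=[back("top",*z(a,b,205,235),.018)*1e3 for a,b in((205,115),(448,208),(345,462),(103,366))]
print("block",np.mean(bc,0), [np.linalg.norm(bc[i]-bc[i-1]).round(1) for i in range(4)])
print("sh side",back("side",*z(270,300,325,240),.04)*1e3)
print("tip side",back("side",*z(294,100,325,240),.118)*1e3)
# flat washer top
im=imaging.capture("top"); cv2.imwrite("pics/fw.png",cv2.resize(im[155:225,280:440,::-1],None,fx=5,fy=5,interpolation=cv2.INTER_CUBIC))
imaging.capture("side")
for n in("top","side"):
  for nm in("flat_washer","brush"):
    if n=="side": continue
    for r in spotter.cut_out(nm,n)[:3]: print(n,nm,r["score"],r["rect"])
s=read_state();print(s["time_s"])
```

```text
sh top [456.63887857 197.47208049  40.        ]
tip top [456.68791912 198.63756063 118.        ]
block [457.70535072 196.72876941  18.        ] [np.float64(77.2), np.float64(75.7), np.float64(77.8), np.float64(75.4)]
sh side [458.12942582 201.38879692  40.        ]
tip side [458.97283724 199.27100237 118.        ]
top flat_washer 0.79 [310.8, 174.9, 17.6, 18.5]
top flat_washer 0.18 [476.8, 189.3, 49.5, 32.3]
top brush 0.67 [312.7, 83.4, 22.5, 91.3]
0.9
```

View pics/fw.png

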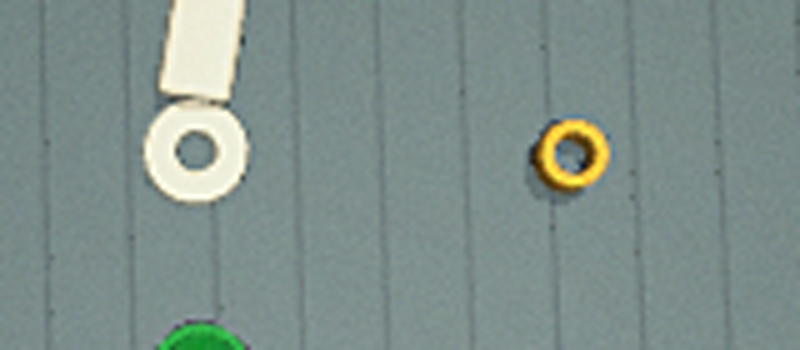

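Run:
```python
from h import *
for n in("top","side"):
    imaging.capture(n)
    r=spotter.cut_out("flat_washer",n)[0]; print(n,locate(n,"flat_washer",r["mask"]),r["rect"])
    for nm in("jar","cup_stack","brush"):
        r=spotter.cut_out(nm,n)[0]; print(nm,round(r["score"],2),r["rect"])
    u,v=319.3,185.3
print(back("top",u,v,.01)*1e3)
import numpy as np
R=read_state()["tcp_rot"]; print(np.degrees(np.arctan2(R[1,0],R[0,0])), [-(P[n]["R"].T@P[n]["t"]).round(2) for n in P])
```

```text
Traceback (most recent call last):
IndexError: list index out of range
```

Run:
```python
from h import *
print(back("top",319.3,185.3,.01)*1e3)
R=read_state()["tcp_rot"]; print(np.degrees(np.arctan2(R[1,0],R[0,0])), [-(P[n]["R"].T@P[n]["t"]).round(2) for n in P])
```

```text
[650.32645627   6.13548886  10.        ]
-64.05742034097054 [array([0.33, 0.74, 0.79]), array([ 0.54, -0.02,  1.02])]
```

>>> apply_moves --steps '[{"x": 26, "y": 42, "z": 0, "spin": -0.04}, {"x": 26, "y": 42, "z": 0, "spin": -0.04}, {"x": 26, "y": 42, "z": 0, "spin": -0.04}, {"x": 26, "y": 42, "z": 0, "spin": -0.04}, {"x": 26, "y": 42, "z": 0, "spin": -0.04}, {"x": 26, "y": 42, "z": 0, "spin": -0.04}, {"x": 26, "y": 42, "z": 0, "spin": -0.04}, {"x": 26, "y": 42, "z": 0, "spin": -0.04}, {"x": 26, "y": 42, "z": 0, "spin": -0.04}, {"x": 26, "y": 42, "z": 0, "spin": -0.04}, {"x": 26, "y": 42, "z": 0, "spin": -0.04}, {"x": 26, "y": 42, "z": 0, "spin": 0}]' --grip 87

```text
time_s: 2.2
position: [0.5864, -0.0559, 0.2327]
tcp_rot: [[-0.02, 0.003, 1.0], [-1.0, -0.011, -0.02], [0.011, -1.0, 0.003]]
force: [0.4, -1.0, -0.1]
opening: 1.0
```

>>> apply_moves --steps '[{"x": 33, "y": 31, "z": 0, "spin": 0}, {"x": 33, "y": 31, "z": -15, "spin": 0}, {"x": 0, "y": 0, "z": -45, "spin": 0}, {"x": 0, "y": 0, "z": -45, "spin": 0}, {"x": 0, "y": 0, "z": -40, "spin": 0}, {"x": 0, "y": 0, "z": 0, "spin": 0}, {"x": 0, "y": 0, "z": 0, "spin": 0}]'

```text
time_s: 2.9
position: [0.6614, 0.0184, 0.087]
tcp_rot: [[-0.008, 0.017, 1.0], [-1.0, -0.011, -0.008], [0.011, -1.0, 0.017]]
force: [0.7, -0.9, 0.4]
opening: 0.997
```

Run:
```python
from h import *
s=read_state();print(s["time_s"],s["position"]*1e3,s["force"])
a=imaging.capture("top")[120:260,220:420];b=imaging.capture("side")[130:270,220:420]
cv2.imwrite("pics/p1.png",np.hstack([cv2.resize(q,None,fx=3,fy=3) if 0 else cv2.resize(q,(400,280)) for q in(a,b)])[:,:,::-1])
```

```text
2.9 [661.41603223  18.3843822   87.02111793] [ 0.74826023 -0.88555076  0.44135305]
```

View pics/p1.png

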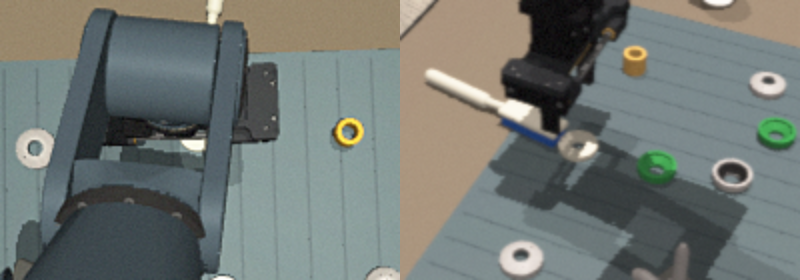

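>>> apply_moves --steps '[{"x": -9, "y": -11, "z": 0, "spin": -0.008}, {"x": 0, "y": 0, "z": -30, "spin": 0}, {"x": 0, "y": 0, "z": -15, "spin": 0}, {"x": 0, "y": 0, "z": 0, "spin": 0}, {"x": 0, "y": 0, "z": 0, "spin": 0}]'

```text
time_s: 3.5
position: [0.6572, 0.0025, 0.053]
tcp_rot: [[-0.02, 0.036, 0.999], [-1.0, -0.015, -0.019], [0.015, -0.999, 0.036]]
force: [-0.8, -0.4, -0.0]
opening: 0.999
```

>>> apply_moves --steps '[{"x": 0, "y": 0, "z": 0, "spin": 0}]'

```text
time_s: 3.6
position: [0.6578, 0.0021, 0.0542]
tcp_rot: [[-0.02, 0.038, 0.999], [-1.0, -0.016, -0.019], [0.015, -0.999, 0.038]]
force: [0.3, 0.5, 0.3]
opening: 1.002
```

Run:
```python
from h import *
s=read_state();print(s["time_s"],s["position"]*1e3,s["joint_positions"],s["qvel"],s["tcp_rot"][:,1])
```

```text
3.6 [657.75363783   2.11292338  54.21910219] [-9.28262045 44.64350875 85.8498344  -0.73894029 47.23028679 82.33491315] [-0.1982706  -0.95828678 -0.49943396 -0.1010755   0.15557891  0.03589276] [ 0.03771158 -0.01575662 -0.99916443]
```

>>> apply_moves --steps '[{"x": 0, "y": 0, "z": 0, "spin": 0}, {"x": 0, "y": 0, "z": 0, "spin": 0}, {"x": 0, "y": 0, "z": 0, "spin": 0}]'

```text
time_s: 3.9
position: [0.6593, 0.002, 0.0567]
tcp_rot: [[-0.02, 0.042, 0.999], [-1.0, -0.016, -0.019], [0.016, -0.999, 0.042]]
force: [-0.1, 0.2, 0.2]
opening: 1.002
```

Run:
```python
from h import *
s=read_state();print(s["time_s"],s["position"]*1e3,s["joint_positions"],s["qvel"],s["tcp_rot"][:,1])
```

```text
3.9 [659.31333693   2.01279864  56.69121784] [-9.26916174 44.46015865 85.75273779 -0.73848029 47.26882957 82.32729675] [ 0.19238826 -0.2899451  -0.08259661 -0.0465582   0.16220571 -0.11263964] [ 0.04187827 -0.01642717 -0.99898767]
```

>>> apply_moves --steps '[{"x": 0, "y": 0, "z": 0, "spin": 0}]'

```text
time_s: 4.0
position: [0.6595, 0.0021, 0.057]
tcp_rot: [[-0.019, 0.042, 0.999], [-1.0, -0.017, -0.019], [0.016, -0.999, 0.043]]
force: [0.9, -0.0, -0.1]
opening: 1.001
```

```bash
cat > st.py <<'E'
from h import *
s=read_state();R=s["tcp_rot"];j=s["joint_positions"]
print(round(s["time_s"],2),(s["position"]*1e3).round(2),"j",j.round(3),"sum",round(j[1]+j[2]+j[4],3),"lean",(R[:2,1]*1e3).round(1),"jaw",np.degrees(np.arctan2(R[1,0],R[0,0])).round(2),"F",s["force"].round(2),"M",s["moment"].round(2),"op",round(s["opening"]*87,1),"tau",s["tau"].round(1))
E
python3 st.py
```

```text
4.0 [659.47   2.07  56.97] j [-9.261 44.439 85.742 -0.741 47.276 82.326] sum 177.457 lean [ 42.3 -16.5] jaw -91.12 F [ 0.86 -0.01 -0.07] M [0.08 0.08 0.03] op 87.1 tau [ -0.  -49.4 -12.8   0.   -0.2   0. ]
```

>>> apply_moves --steps '[{"x": 0, "y": 0, "z": 0, "spin": 0}]'

```text
time_s: 4.1
position: [0.6595, 0.0021, 0.0571]
tcp_rot: [[-0.019, 0.042, 0.999], [-1.0, -0.017, -0.019], [0.016, -0.999, 0.043]]
force: [-0.7, 0.0, -1.3]
opening: 0.999
```

```bash
python3 st.py
```

```text
4.1 [659.52   2.14  57.06] j [-9.254 44.433 85.738 -0.741 47.278 82.325] sum 177.45 lean [ 42.4 -16.5] jaw -91.11 F [-0.66  0.   -1.32] M [0.04 0.06 0.02] op 86.9 tau [ -0.  -49.4 -12.8   0.   -0.2   0. ]
```

>>> apply_moves --steps '[{"x": 0, "y": 0, "z": -20, "spin": 0}]'

```text
time_s: 4.2
position: [0.6621, 0.0019, 0.0396]
tcp_rot: [[-0.019, 0.049, 0.999], [-1.0, -0.018, -0.018], [0.017, -0.999, 0.049]]
force: [-0.0, -0.5, -0.2]
opening: 0.997
```

```bash
python3 st.py
```

```text
4.2 [662.12   1.92  39.56] j [-9.238 45.943 85.942 -0.763 45.184 82.364] sum 177.069 lean [ 49.  -17.5] jaw -91.1 F [-0.04 -0.45 -0.2 ] M [ 0.05 -0.02  0.03] op 86.7 tau [  0.3 -51.3 -11.6   0.    0.2  -0. ]
```

>>> apply_moves --steps '[{"x": 0, "y": 0, "z": 20, "spin": 0}]'

```text
time_s: 4.3
position: [0.6574, 0.0026, 0.0539]
tcp_rot: [[-0.019, 0.036, 0.999], [-1.0, -0.016, -0.018], [0.015, -0.999, 0.037]]
force: [-0.9, 0.2, -0.7]
opening: 0.999
```

```bash
python3 st.py
```

```text
4.3 [657.36   2.58  53.85] j [-9.245 44.675 85.849 -0.744 47.284 82.325] sum 177.809 lean [ 36.2 -15.6] jaw -91.09 F [-0.89  0.22 -0.65] M [0.06 0.07 0.01] op 86.9 tau [ -0.3 -48.6 -14.2   0.   -1.    0. ]
```

>>> apply_moves --steps '[{"x": 0, "y": 0, "z": 35, "spin": 0.15}, {"x": 0, "y": 0, "z": 35, "spin": 0.15}, {"x": 0, "y": 0, "z": 0, "spin": 0.15}, {"x": 0, "y": 0, "z": 0, "spin": 0.15}, {"x": 0, "y": 0, "z": 0, "spin": 0.15}, {"x": 0, "y": 0, "z": 0, "spin": 0.15}, {"x": 0, "y": 0, "z": 0, "spin": 0.15}, {"x": 0, "y": 0, "z": 0, "spin": 0.15}]'

```text
time_s: 5.1
position: [0.6582, 0.0033, 0.1278]
tcp_rot: [[0.927, 0.031, 0.374], [-0.375, 0.027, 0.927], [0.019, -0.999, 0.037]]
force: [-1.2, -0.4, -0.4]
opening: 0.998
```

```bash
python3 st.py
```

```text
5.1 [658.18   3.28 127.82] j [-10.278  38.973  83.444   2.242  56.115  10.512] sum 178.533 lean [31.3 27.3] jaw -22.04 F [-1.18 -0.35 -0.38] M [-0.03 -0.05 -0.  ] op 86.9 tau [  0.1 -48.  -15.    0.1  -0.1   1. ]
```

>>> apply_moves --steps '[{"x": 0, "y": 0, "z": 0, "spin": 0.15}, {"x": 0, "y": 0, "z": 0, "spin": 0.15}, {"x": 0, "y": 0, "z": 0, "spin": 0.15}, {"x": 0, "y": 0, "z": 0, "spin": 0.15}, {"x": 0, "y": 0, "z": 0, "spin": 0.15}, {"x": 0, "y": 0, "z": 0, "spin": 0.15}, {"x": 0, "y": 0, "z": 0, "spin": 0.15}, {"x": 0, "y": 0, "z": 0, "spin": 0.15}, {"x": 0, "y": 0, "z": 0, "spin": 0.15}, {"x": 0, "y": 0, "z": 0, "spin": 0.15}, {"x": 0, "y": 0, "z": 0, "spin": 0.15}, {"x": 0, "y": 0, "z": 0, "spin": 0.13}]'

```text
time_s: 6.3
position: [0.6564, 0.0038, 0.1259]
tcp_rot: [[0.169, -0.037, -0.985], [0.986, 0.023, 0.168], [0.016, -0.999, 0.04]]
force: [0.9, 0.0, -0.2]
opening: 0.999
```

```bash
python3 st.py
```

```text
6.3 [656.43   3.85 125.92] j [ -9.828  40.348  80.587   1.063  61.357 -90.661] sum 182.292 lean [-36.5  22.9] jaw 80.29 F [ 0.93  0.03 -0.19] M [ 0.06 -0.19  0.01] op 86.9 tau [ -0.1 -49.1 -15.2   0.1   0.2   0.8]
```

>>> apply_moves --steps '[{"x": -3, "y": 2, "z": -30, "spin": 0.12}, {"x": 0, "y": 0, "z": -30, "spin": 0.02}, {"x": 0, "y": 0, "z": -20, "spin": 0}, {"x": 0, "y": 0, "z": -10, "spin": 0}, {"x": 0, "y": 0, "z": 0, "spin": 0}]'

```text
time_s: 6.8
position: [0.6547, 0.0062, 0.0343]
tcp_rot: [[0.02, -0.035, -0.999], [1.0, 0.017, 0.02], [0.016, -0.999, 0.036]]
force: [1.0, 0.1, 0.8]
opening: 0.995
```

```bash
python3 st.py
```

```text
6.8 [654.69   6.18  34.35] j [ -9.502  47.316  83.209   0.779  51.626 -98.858] sum 182.151 lean [-35.2  16.7] jaw 88.85 F [0.97 0.06 0.78] M [ 0.09 -0.15  0.04] op 86.5 tau [ -0.1 -50.2 -12.3  -0.    0.1  -0. ]
```

>>> apply_moves --steps '[{"x": -1, "y": 0, "z": -10, "spin": 0}, {"x": -1, "y": 0, "z": -5, "spin": 0}, {"x": 0, "y": 0, "z": -3, "spin": 0}, {"x": 0, "y": 0, "z": 0, "spin": 0}]'

```text
time_s: 7.2
position: [0.6544, 0.0059, 0.0174]
tcp_rot: [[0.02, -0.031, -0.999], [1.0, 0.016, 0.02], [0.015, -0.999, 0.031]]
force: [-0.8, -1.0, 0.7]
opening: 0.995
```

```bash
python3 st.py;python3 - <<'E'
from h import *
b=imaging.capture("side")[170:230,270:350];cv2.imwrite("pics/p2.png",cv2.resize(b,(800,600),interpolation=cv2.INTER_CUBIC)[:,:,::-1])
E
```

```text
7.2 [654.39   5.9   17.44] j [ -9.531  48.64   83.664   0.802  49.598 -98.917] sum 181.901 lean [-30.9  16. ] jaw 88.84 F [-0.77 -1.02  0.68] M [ 0.08 -0.15  0.  ] op 86.5 tau [ -0.  -50.7 -11.7  -0.    0.2   0. ]
```

View pics/p2.png

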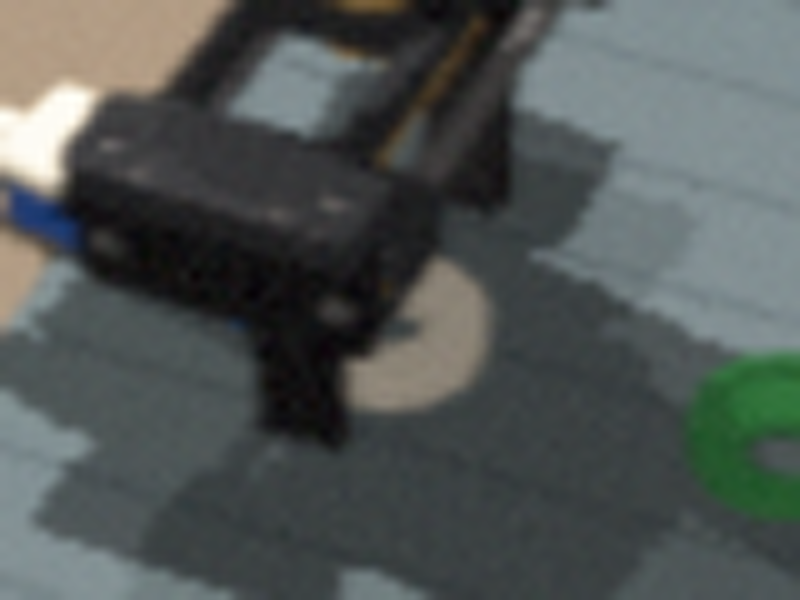

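>>> apply_moves --steps '[{"x": 0, "y": 0, "z": -0.7, "spin": 0}, {"x": 0, "y": 0, "z": -0.3, "spin": 0}, {"x": 0, "y": 0, "z": 0, "spin": 0}, {"x": 0, "y": 0, "z": 0, "spin": 0}]' --grip 42

```text
time_s: 7.65
position: [0.6558, 0.0057, 0.0183]
tcp_rot: [[0.02, -0.027, -0.999], [1.0, 0.015, 0.02], [0.015, -1.0, 0.028]]
force: [-0.4, -0.3, -0.1]
opening: 0.724
```

```bash
python3 st.py;python3 - <<'E'
from h import *
b=imaging.capture("side")[170:230,270:350];cv2.imwrite("pics/p3.png",cv2.resize(b,(800,600),interpolation=cv2.INTER_CUBIC)[:,:,::-1])
E
```

```text
7.65 [655.82   5.65  18.26] j [ -9.532  48.586  83.598   0.804  49.507 -98.917] sum 181.692 lean [-27.3  15.4] jaw 88.84 F [-0.44 -0.3  -0.13] M [ 0.09 -0.14  0.01] op 63.0 tau [ -0.  -50.9 -11.7  -0.    0.2   0. ]
```

View pics/p3.png

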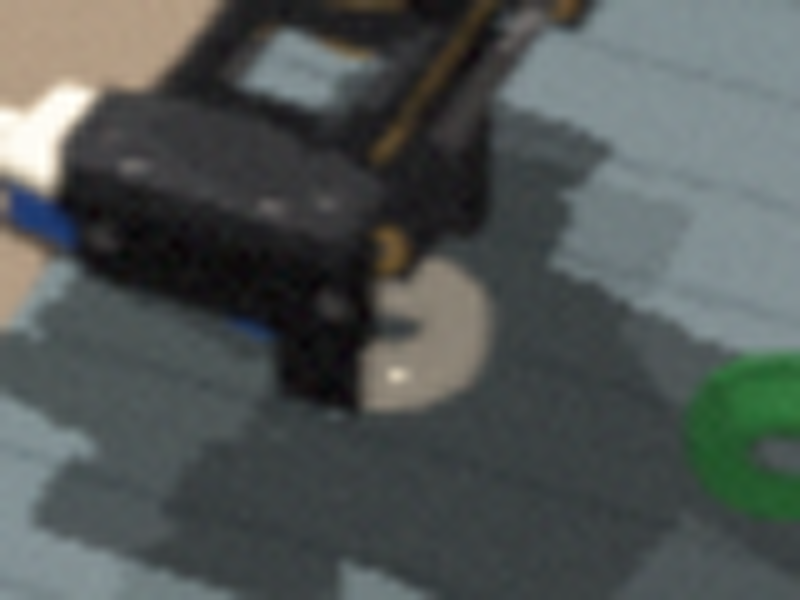

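Run:
```python
from h import *
for p in [(.656,.0076,.01),(.653,.007,.01),(.6553,.0057+.0315,.0103),(.6553,.0057+.0465,.0103)]: print(((proj("side",p)[0]-[270,170])*10).round())
```

```text
[383. 309.]
[395. 311.]
[338. 385.]
[313. 425.]
```

>>> apply_moves --steps '[{"x": -0.5, "y": 0, "z": -2, "spin": 0}, {"x": -0.5, "y": 0, "z": -1, "spin": 0}, {"x": -0.5, "y": 0, "z": -0.5, "spin": 0}]'

```text
time_s: 8.0
position: [0.6566, 0.0051, 0.0187]
tcp_rot: [[0.02, -0.022, -1.0], [1.0, 0.015, 0.02], [0.014, -1.0, 0.023]]
force: [-0.9, 0.4, 5.2]
opening: 0.493
```

```bash
python3 st.py
```

```text
8.0 [656.62   5.1   18.74] j [ -9.57   48.507  83.702   0.814  49.196 -98.965] sum 181.405 lean [-22.3  14.7] jaw 88.85 F [-0.88  0.37  5.21] M [0.29 0.1  0.07] op 42.9 tau [ -0.6 -47.9 -11.6  -0.2  -0.2   0. ]
```

>>> apply_moves --steps '[{"x": -1, "y": 0.5, "z": 1, "spin": 0}, {"x": -1, "y": 0.5, "z": 0, "spin": 0}, {"x": -1, "y": 0, "z": 0, "spin": 0}, {"x": -1, "y": 0, "z": -2, "spin": 0}, {"x": 0, "y": 0, "z": -2, "spin": 0}]' --grip 60

```text
time_s: 8.5
position: [0.652, 0.0062, 0.0154]
tcp_rot: [[0.02, -0.022, -1.0], [1.0, 0.015, 0.02], [0.014, -1.0, 0.023]]
force: [-0.6, -0.2, -0.5]
opening: 0.682
```

```bash
python3 st.py
```

```text
8.5 [652.     6.24  15.41] j [ -9.537  48.552  84.468   0.819  48.393 -98.947] sum 181.413 lean [-22.5  14.6] jaw 88.85 F [-0.61 -0.25 -0.51] M [ 0.11 -0.14 -0.02] op 59.4 tau [ -0.  -51.  -11.5  -0.    0.2   0. ]
```

>>> apply_moves --steps '[{"x": 0, "y": 0, "z": 0, "spin": 0}, {"x": 0, "y": 0, "z": 0, "spin": 0}, {"x": 0, "y": 0, "z": 0, "spin": 0}]' --grip 40

```text
time_s: 8.8
position: [0.6513, 0.0063, 0.0143]
tcp_rot: [[0.02, -0.024, -0.999], [1.0, 0.015, 0.02], [0.014, -1.0, 0.025]]
force: [0.1, 0.3, 2.3]
opening: 0.555
```

```bash
python3 st.py
```

```text
8.8 [651.32   6.32  14.29] j [ -9.54   48.644  84.492   0.821  48.393 -98.949] sum 181.53 lean [-24.5  15. ] jaw 88.84 F [0.09 0.26 2.27] M [ 0.12 -0.12  0.06] op 48.3 tau [  0.1 -49.3 -11.2   0.    0.    0. ]
```

>>> apply_moves --steps '[{"x": 0, "y": 0, "z": 0, "spin": 0}]'

```text
time_s: 8.9
position: [0.6513, 0.0064, 0.0143]
tcp_rot: [[0.02, -0.025, -0.999], [1.0, 0.015, 0.02], [0.015, -1.0, 0.025]]
force: [-0.2, -0.1, 0.4]
opening: 0.554
```

```bash
python3 st.py;python3 - <<'E'
from h import *
b=imaging.capture("side")[170:230,270:350];cv2.imwrite("pics/p4.png",cv2.resize(b,(800,600),interpolation=cv2.INTER_CUBIC)[:,:,::-1])
E
```

```text
8.9 [651.31   6.35  14.32] j [ -9.539  48.642  84.489   0.824  48.403 -98.949] sum 181.534 lean [-24.6  15. ] jaw 88.85 F [-0.23 -0.12  0.37] M [ 0.1  -0.1   0.05] op 48.2 tau [ -0.  -50.4 -11.5  -0.    0.1   0. ]
```

View pics/p4.png

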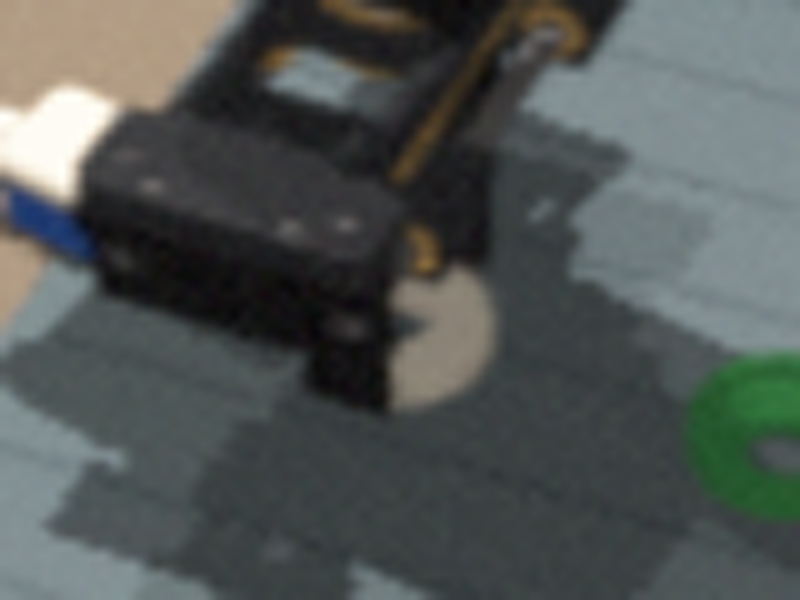

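>>> apply_moves --steps '[{"x": 0, "y": 0, "z": 10, "spin": 0}, {"x": -5, "y": 5, "z": 15, "spin": 0}, {"x": -12, "y": 20, "z": 5, "spin": 0}, {"x": -15, "y": 25, "z": 0, "spin": 0}, {"x": -10, "y": 20, "z": 0, "spin": 0}, {"x": -5, "y": 8, "z": 0, "spin": 0}, {"x": 0, "y": 0, "z": -5, "spin": 0}]'

```text
time_s: 9.65
position: [0.5999, 0.0912, 0.0458]
tcp_rot: [[0.02, -0.021, -1.0], [1.0, 0.016, 0.02], [0.016, -1.0, 0.021]]
force: [0.1, 1.5, 0.1]
opening: 0.551
```

```bash
python3 st.py
```

```text
9.65 [599.88  91.22  45.75] j [ -2.326  43.545  91.348   1.194  46.338 -92.01 ] sum 181.232 lean [-20.8  15.9] jaw 88.84 F [0.13 1.47 0.11] M [ 0.08 -0.14  0.03] op 48.0 tau [  0.5 -47.5 -10.6   0.1   0.3   0.1]
```

Lower it onto the mat for a square re-grip.

>>> apply_moves --steps '[{"x": 0, "y": 0, "z": -12, "spin": 0}, {"x": 0, "y": 0, "z": -10, "spin": 0}, {"x": 0, "y": 0, "z": -5, "spin": 0}, {"x": 0, "y": 0, "z": -2, "spin": 0}]'

```text
time_s: 10.05
position: [0.6005, 0.0902, 0.014]
tcp_rot: [[0.021, -0.02, -1.0], [1.0, 0.016, 0.021], [0.015, -1.0, 0.021]]
force: [-4.4, 1.7, 23.0]
opening: 0.553
```

```bash
python3 st.py
```

```text
10.05 [600.52  90.22  14.01] j [ -2.412  46.452  91.71    1.245  43.052 -92.126] sum 181.213 lean [-20.4  15.7] jaw 88.79 F [-4.39  1.74 22.96] M [0.47 0.49 0.07] op 48.1 tau [ -1.3 -37.   -8.8  -0.4  -1.1   0. ]
```

>>> apply_moves --steps '[{"x": 0, "y": 0, "z": 0, "spin": 0}, {"x": 0, "y": 0, "z": 2, "spin": 0}, {"x": 0, "y": 0, "z": 5, "spin": -0.1}, {"x": 0, "y": 0, "z": 0, "spin": -0.15}, {"x": 0, "y": 0, "z": 0, "spin": -0.15}, {"x": 0, "y": 0, "z": 0, "spin": -0.15}, {"x": 0, "y": 0, "z": 0, "spin": -0.15}, {"x": 0, "y": 0, "z": 0, "spin": -0.15}, {"x": 0, "y": 0, "z": 0, "spin": -0.15}, {"x": 0, "y": 0, "z": 0, "spin": -0.15}, {"x": 0, "y": 0, "z": 0, "spin": -0.15}, {"x": 0, "y": 0, "z": 0, "spin": -0.15}]' --grip 75

```text
time_s: 11.25
position: [0.6048, 0.0834, 0.0194]
tcp_rot: [[0.996, 0.015, -0.091], [0.09, 0.02, 0.996], [0.017, -1.0, 0.019]]
force: [-0.1, -0.2, 0.1]
opening: 0.862
```

```bash
python3 st.py;python3 - <<'E'
from h import *
b=imaging.capture("side")[180:255,260:360];cv2.imwrite("pics/p5.png",cv2.resize(b,(800,600),interpolation=cv2.INTER_CUBIC)[:,:,::-1])
E
```

```text
11.25 [604.77  83.36  19.38] j [-3.226 45.62  92.795  1.847 40.785 -9.809] sum 179.2 lean [15.4 20.2] jaw 5.18 F [-0.14 -0.16  0.07] M [-0.05 -0.13  0.01] op 75.0 tau [ -0.  -47.   -9.7   0.1   0.   -1. ]
```

View pics/p5.png

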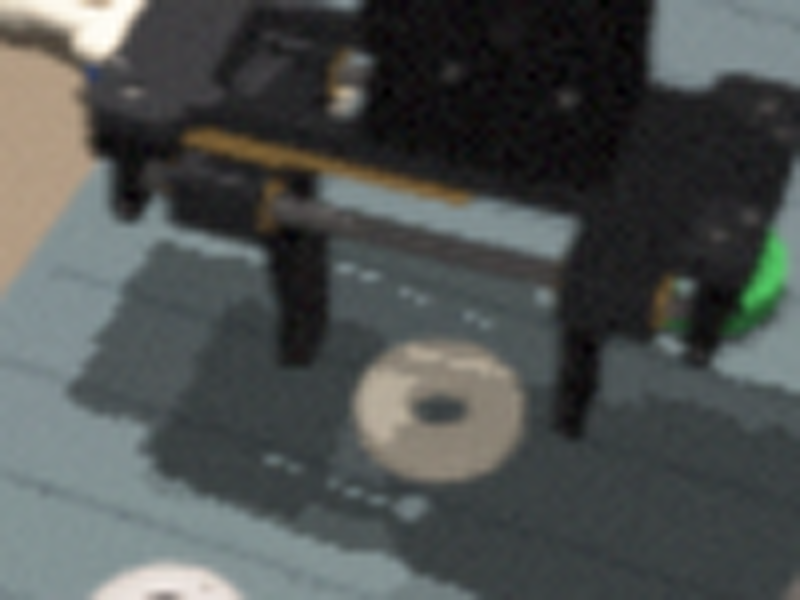

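Run:
```python
from h import *
im=imaging.capture("side")[180:255,260:360]
hsv=cv2.cvtColor(im,cv2.COLOR_RGB2HSV)
m=((hsv[...,1]<60)&(hsv[...,2]>110))
full=np.zeros((400,640),bool);
n,l=cv2.connectedComponents(m.astype(np.uint8)); k=l[56,50]; 
k=k or l[55,60]; full[180:255,260:360]=l==k
print(k,full.sum(),locate("side","flat_washer",full), hsv[56,50],hsv[56,60])
for r in spotter.cut_out("flat_washer","side")[:2]: print(r["score"],r["rect"],locate("side","flat_washer",r["mask"]))
```

```text
17 270 (array([604.32714863,  90.46908362]), 269.5, 318.48820132855326) [ 18  40 142] [ 20  38 140]
0.83 [301.8, 220.2, 24.9, 19.5] (array([603.7196261 ,  90.24272575]), 302.0, 318.49922438850626)
0.36 [376.1, 208.3, 22.7, 16.1] (array([461.95823772, -20.4011183 ]), 250.0, 293.2652255704161)
```

>>> apply_moves --steps '[{"x": -1, "y": 5, "z": 0, "spin": -0.09}, {"x": 0, "y": 1.5, "z": -2, "spin": 0}, {"x": 0, "y": 0, "z": -1, "spin": 0}]' --grip 62

```text
time_s: 11.7
position: [0.6042, 0.0893, 0.0162]
tcp_rot: [[1.0, 0.017, -0.017], [0.017, 0.019, 1.0], [0.018, -1.0, 0.018]]
force: [-0.9, -0.4, -0.6]
opening: 0.732
```

```bash
python3 st.py
```

```text
11.7 [604.25  89.31  16.2 ] j [-2.613 45.905 92.867  1.72  40.295 -4.875] sum 179.066 lean [17.4 18.6] jaw 0.95 F [-0.93 -0.43 -0.58] M [-0.06 -0.11  0.01] op 63.7 tau [  0.1 -47.3  -9.6   0.1  -0.    0. ]
```

>>> apply_moves --steps '[{"x": 0, "y": 0.5, "z": 0.2, "spin": 0}, {"x": 0, "y": 0.3, "z": 0.2, "spin": 0}, {"x": 0, "y": 0, "z": 0, "spin": 0}]' --grip 40

```text
time_s: 12.0
position: [0.6042, 0.0898, 0.0162]
tcp_rot: [[1.0, 0.017, -0.022], [0.021, 0.019, 1.0], [0.017, -1.0, 0.018]]
force: [0.0, 0.5, 0.2]
opening: 0.538
```

```bash
python3 st.py
```

```text
12.0 [604.19  89.79  16.23] j [-2.564 45.912 92.832  1.704 40.363 -5.082] sum 179.107 lean [16.6 18.5] jaw 1.22 F [0.01 0.48 0.22] M [ 0.01 -0.08  0.01] op 46.8 tau [ -0.1 -46.9  -9.8   0.1  -0.1   0. ]
```

>>> apply_moves --steps '[{"x": 0, "y": 0, "z": 0, "spin": 0}]'

```text
time_s: 12.1
position: [0.6042, 0.0897, 0.0163]
tcp_rot: [[1.0, 0.017, -0.022], [0.022, 0.019, 1.0], [0.017, -1.0, 0.018]]
force: [-0.4, -0.2, -0.1]
opening: 0.543
```

```bash
python3 st.py;python3 - <<'E'
from h import *
b=imaging.capture("side")[180:255,260:360];cv2.imwrite("pics/p6.png",cv2.resize(b,(800,600),interpolation=cv2.INTER_CUBIC)[:,:,::-1])
E
```

```text
12.1 [604.24  89.75  16.26] j [-2.568 45.91  92.828  1.705 40.364 -5.118] sum 179.102 lean [16.7 18.5] jaw 1.25 F [-0.37 -0.18 -0.1 ] M [-0.01 -0.1  -0.03] op 47.3 tau [ -0.1 -47.2  -9.7   0.1  -0.    0. ]
```

View pics/p6.png

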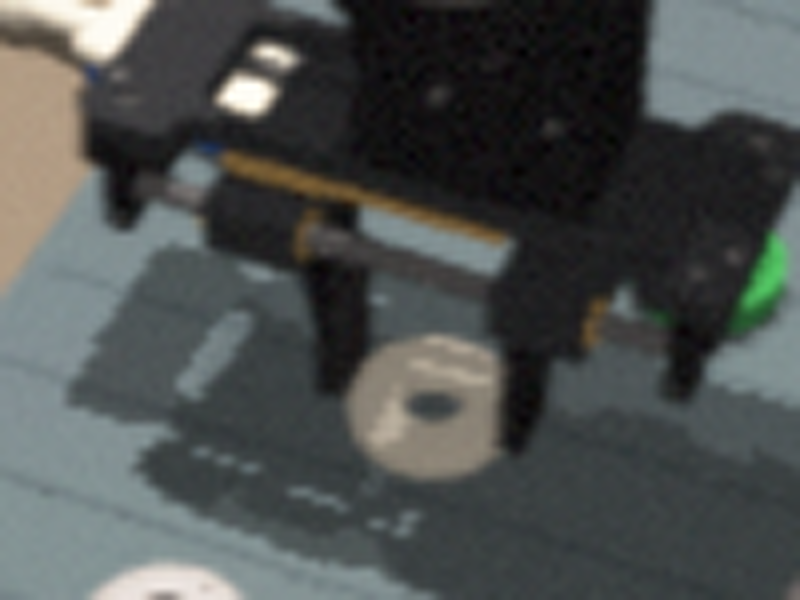

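>>> apply_moves --steps '[{"x": 0, "y": 0, "z": 15, "spin": 0}, {"x": 0, "y": 0, "z": 30, "spin": 0}, {"x": -5, "y": 4, "z": 40, "spin": 0}, {"x": -20, "y": 14, "z": 30, "spin": 0}, {"x": -30, "y": 23, "z": 10, "spin": 0}, {"x": -30, "y": 23, "z": 0, "spin": 0}, {"x": -25, "y": 19, "z": 0, "spin": 0}, {"x": -10, "y": 8, "z": 0, "spin": 0}, {"x": 0, "y": 0, "z": 0, "spin": -0.02}]'

```text
time_s: 13.05
position: [0.4832, 0.1819, 0.1545]
tcp_rot: [[1.0, 0.03, 0.0], [-0.001, 0.019, 1.0], [0.03, -0.999, 0.019]]
force: [0.6, 0.0, -0.1]
opening: 0.541
```

```bash
python3 st.py
```

```text
13.05 [483.17 181.86 154.47] j [  7.714  27.665 103.373   1.145  47.105   6.971] sum 178.143 lean [30.2 18.9] jaw -0.04 F [ 0.55  0.01 -0.08] M [-0.1  -0.09  0.02] op 47.1 tau [  0.6 -37.2 -12.    0.2  -0.   -0.1]
```

>>> apply_moves --steps '[{"x": -13, "y": 10, "z": -3, "spin": 0}, {"x": -8, "y": 5, "z": -2, "spin": 0}, {"x": -2, "y": 1, "z": 0, "spin": 0}, {"x": 0, "y": 0, "z": 0, "spin": 0}]'

```text
time_s: 13.45
position: [0.4623, 0.1978, 0.1494]
tcp_rot: [[0.999, 0.034, 0.003], [-0.003, 0.019, 1.0], [0.034, -0.999, 0.019]]
force: [0.5, 0.3, -0.1]
opening: 0.541
```

```bash
python3 st.py;python3 - <<'E'
from h import *
a=imaging.capture("side")[210:285,310:410];b=imaging.capture("top")[210:310,190:290]
print(proj("side",[(.459,.1995,.118),(.459,.1995,.135)]),proj("top",[(.459,.1995,.118),(.459,.1995,.135)]))
cv2.imwrite("pics/p7.png",np.hstack([cv2.resize(a,(400,300),interpolation=cv2.INTER_CUBIC),cv2.resize(b,(300,300))])[:,:,::-1])
E
```

```text
13.45 [462.3  197.77 149.36] j [  9.977  27.27  105.639   1.002  44.985   9.45 ] sum 177.894 lean [34.1 18.6] jaw -0.19 F [ 0.46  0.33 -0.12] M [-0.03 -0.07  0.01] op 47.1 tau [  0.2 -36.  -11.6   0.1  -0.1   0. ]
[[361.26122503 252.14235194]
 [361.97708769 246.48342535]] [[227.38767209 274.07213255]
 [225.39203682 274.86714469]]
```

View pics/p7.png

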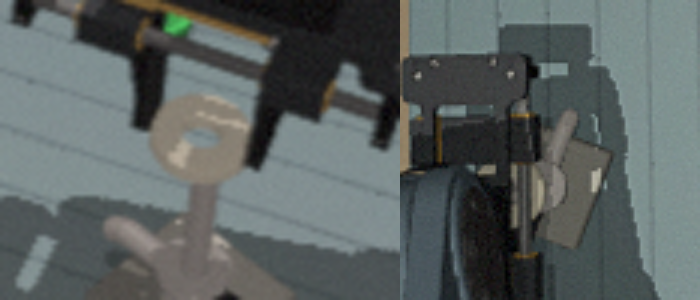

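```bash
cat > fw.py <<'E'
import sys
from h import *
name,cam,z0=sys.argv[1],"side",float(sys.argv[2])/1e3
imaging.capture(cam)
for r in spotter.cut_out(name,cam)[:3]: print(round(r["score"],2),r["rect"],locate(cam,name,r["mask"],z0))
s=read_state();print(s["position"]*1e3)
E
python3 fw.py flat_washer 133
```

```text
0.59 [343.9, 232.0, 25.9, 23.4] (array([466.05910036, 197.03152388]), 477.5, 495.3044731845148)
[462.91631999 197.57148991 149.59647623]
```

>>> apply_moves --steps '[{"x": -3, "y": 1, "z": -3, "spin": 0}, {"x": -1, "y": 0.5, "z": -5, "spin": 0}, {"x": 0, "y": 0, "z": -8, "spin": 0}, {"x": 0, "y": 0, "z": -8, "spin": 0}]'

```text
time_s: 14.05
position: [0.4601, 0.1988, 0.1247]
tcp_rot: [[0.999, 0.038, 0.004], [-0.005, 0.019, 1.0], [0.038, -0.999, 0.019]]
force: [-3.0, 0.6, 0.1]
opening: 0.542
```

```bash
python3 st.py;python3 - <<'E'
from h import *
a=imaging.capture("side")[210:285,310:410]
cv2.imwrite("pics/p8.png",cv2.resize(a,(800,600),interpolation=cv2.INTER_CUBIC)[:,:,::-1])
E
```

```text
14.05 [460.11 198.81 124.71] j [ 10.149  29.616 107.131   1.067  40.933   9.628] sum 177.681 lean [37.8 19.2] jaw -0.29 F [-3.01  0.61  0.08] M [ 0.06  0.23 -0.  ] op 47.2 tau [ -0.  -36.9 -10.7  -0.   -0.4   0. ]
```

View pics/p8.png

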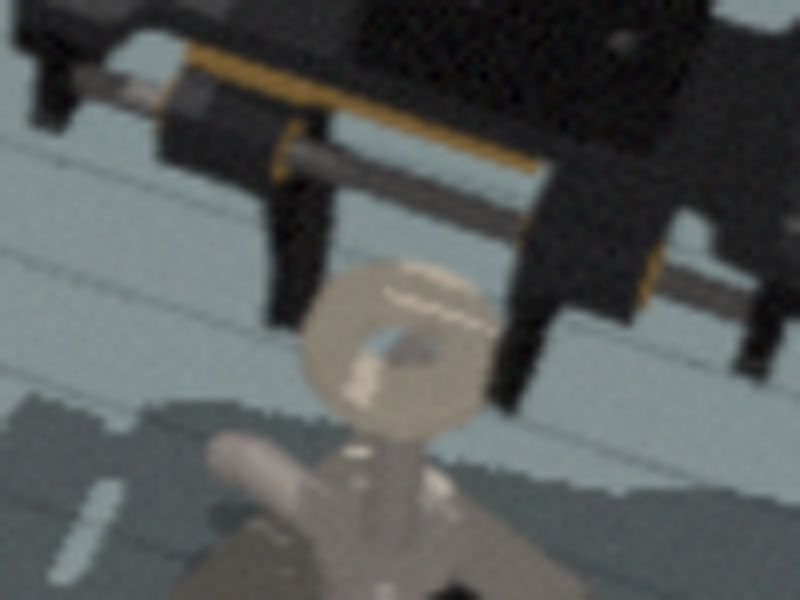

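>>> apply_moves --steps '[{"x": -1.5, "y": 0, "z": 0, "spin": 0}, {"x": -1, "y": 0, "z": -5, "spin": 0}, {"x": -0.5, "y": 0, "z": -8, "spin": 0}]'

```text
time_s: 14.4
position: [0.4563, 0.1986, 0.1094]
tcp_rot: [[0.999, 0.035, 0.005], [-0.005, 0.019, 1.0], [0.035, -0.999, 0.019]]
force: [-0.4, -0.0, -0.3]
opening: 0.537
```

```bash
python3 st.py;python3 - <<'E'
from h import *
a=imaging.capture("side")[220:295,310:410]
cv2.imwrite("pics/p9.png",cv2.resize(a,(800,600),interpolation=cv2.INTER_CUBIC)[:,:,::-1])
E
```

```text
14.4 [456.34 198.61 109.44] j [ 10.207  31.078 108.145   1.112  38.592   9.633] sum 177.816 lean [35.5 18.7] jaw -0.3 F [-0.36 -0.03 -0.33] M [-0.04 -0.04  0.01] op 46.8 tau [  0.  -37.4  -9.6   0.1   0.1   0. ]
```

View pics/p9.png

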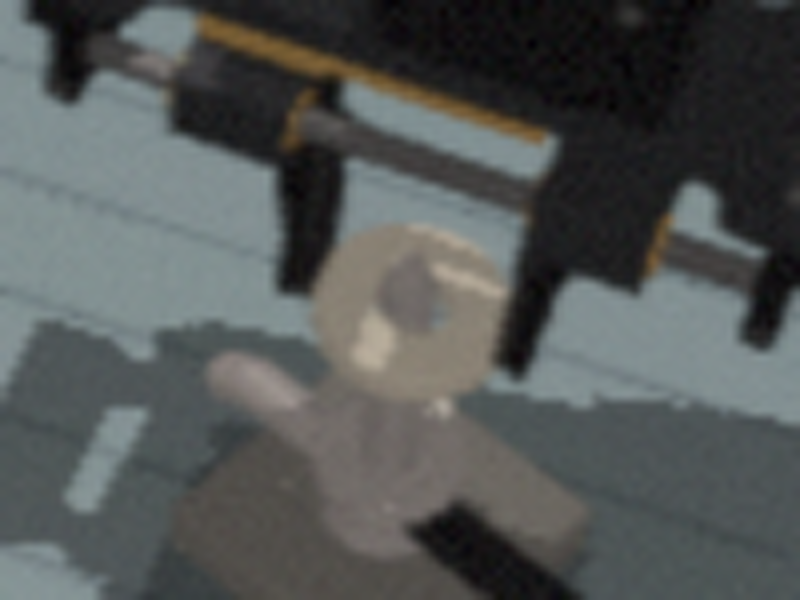

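>>> apply_moves --steps '[{"x": 0.8, "y": 0, "z": -10, "spin": 0}, {"x": 0.4, "y": 0, "z": -12, "spin": 0}, {"x": 0, "y": 0, "z": -10, "spin": 0}, {"x": 0, "y": 0, "z": -5, "spin": 0}, {"x": 0, "y": 0, "z": -2, "spin": 0}]'

```text
time_s: 14.95
position: [0.4568, 0.1984, 0.0656]
tcp_rot: [[0.999, 0.033, 0.005], [-0.005, 0.018, 1.0], [0.033, -0.999, 0.018]]
force: [-0.6, 0.1, -0.3]
opening: 0.537
```

```bash
python3 st.py
```

```text
14.95 [456.81 198.39  65.56] j [ 10.173  35.986 109.393   1.283  32.6     9.388] sum 177.979 lean [32.7 18.1] jaw -0.3 F [-0.58  0.05 -0.33] M [-0.01 -0.06  0.03] op 46.7 tau [ -0.  -38.1  -7.3   0.1  -0.1   0. ]
```

>>> apply_moves --steps '[{"x": 0.3, "y": 0, "z": -4, "spin": 0}, {"x": 0.3, "y": 0, "z": -3, "spin": 0}, {"x": 0, "y": 0, "z": -1, "spin": 0}]'

```text
time_s: 15.25
position: [0.4577, 0.1985, 0.0569]
tcp_rot: [[0.999, 0.033, 0.005], [-0.005, 0.018, 1.0], [0.033, -0.999, 0.018]]
force: [-0.5, 0.3, -1.2]
opening: 0.541
```

```bash
python3 st.py
```

```text
15.25 [457.74 198.47  56.95] j [ 10.162  36.999 109.5     1.327  31.453   9.323] sum 177.952 lean [33.2 18.2] jaw -0.3 F [-0.47  0.3  -1.24] M [-0.   -0.12  0.02] op 47.1 tau [ -0.  -38.3  -6.9   0.1  -0.1   0. ]
```

>>> apply_moves --steps '[{"x": 0, "y": 0, "z": -0.7, "spin": 0}]'

```text
time_s: 15.35
position: [0.4579, 0.1985, 0.0563]
tcp_rot: [[0.999, 0.033, 0.005], [-0.005, 0.018, 1.0], [0.033, -0.999, 0.018]]
force: [-0.9, 0.1, 4.7]
opening: 0.54
```

```bash
python3 st.py;python3 - <<'E'
from h import *
a=imaging.capture("side")[230:305,310:410]
cv2.imwrite("pics/p10.png",cv2.resize(a,(800,600),interpolation=cv2.INTER_CUBIC)[:,:,::-1])
E
```

```text
15.35 [457.88 198.48  56.34] j [ 10.16   37.07  109.509   1.332  31.356   9.32 ] sum 177.935 lean [33.5 18.3] jaw -0.3 F [-0.89  0.12  4.66] M [-0.09  0.13 -0.02] op 46.9 tau [  0.  -36.9  -6.8   0.1  -0.3   0. ]
```

View pics/p10.png

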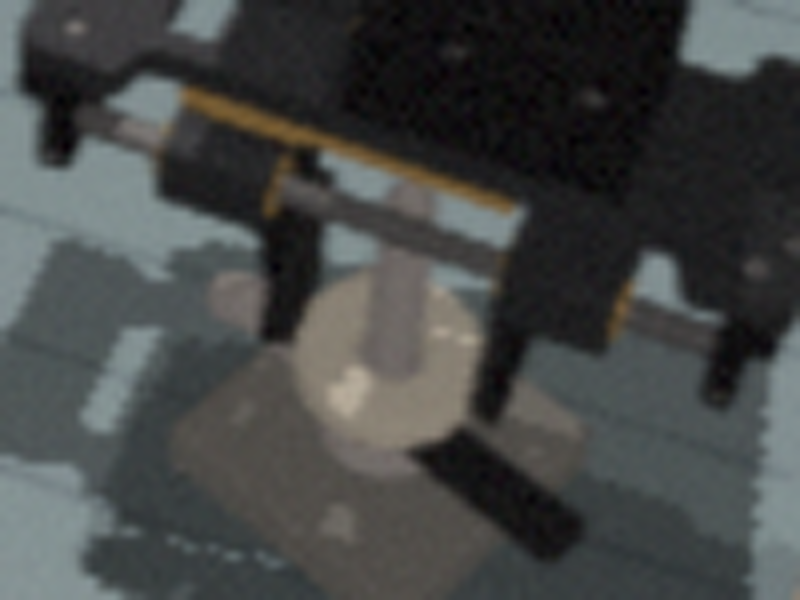

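>>> apply_moves --steps '[{"x": 0, "y": 0, "z": 0, "spin": 0}, {"x": 0, "y": 0, "z": 0, "spin": 0}, {"x": 0, "y": 0, "z": 2, "spin": 0}, {"x": 0, "y": 0, "z": 15, "spin": 0}, {"x": 0, "y": 0, "z": 30, "spin": 0}, {"x": 0, "y": 0, "z": 40, "spin": 0}, {"x": 0, "y": 0, "z": 20, "spin": 0}]' --grip 75

```text
time_s: 16.1
position: [0.4556, 0.198, 0.1648]
tcp_rot: [[1.0, 0.027, 0.005], [-0.006, 0.017, 1.0], [0.027, -0.999, 0.017]]
force: [0.4, -0.6, 0.3]
opening: 0.861
```

```bash
python3 st.py;python3 - <<'E'
from h import *
a=imaging.capture("side")[230:305,310:410]
cv2.imwrite("pics/p11.png",cv2.resize(a,(800,600),interpolation=cv2.INTER_CUBIC)[:,:,::-1])
E
python3 fw.py flat_washer 40
```

```text
16.1 [455.55 197.96 164.82] j [ 10.149  25.513 105.391   0.939  47.421   9.826] sum 178.326 lean [26.7 17. ] jaw -0.32 F [ 0.43 -0.56  0.26] M [-0.04 -0.09  0.04] op 74.9 tau [  0.2 -34.1 -11.6   0.1  -0.2  -0. ]
0.52 [343.0, 263.8, 28.9, 20.4] (array([460.38644082, 198.9944936 ]), 405.0, 448.2033128272742)
0.5 [272.6, 250.1, 20.1, 16.6] (array([624.24237146, 228.25871435]), 308.5, 417.66778467106633)
[455.34736338 197.86324302 163.50329398]
```

View pics/p11.png

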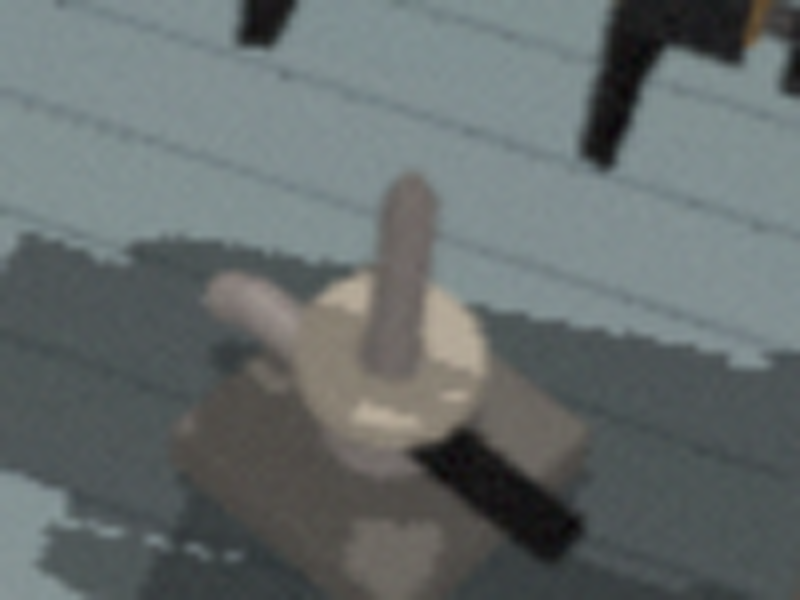

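>>> apply_moves --steps '[{"x": 20, "y": 0, "z": 0, "spin": 0}, {"x": 40, "y": 1, "z": 0, "spin": 0}, {"x": 45, "y": 1, "z": 0, "spin": 0}, {"x": 35, "y": 1, "z": -25, "spin": 0}, {"x": 20, "y": 0, "z": -35, "spin": 0}, {"x": 5, "y": 0, "z": -35, "spin": 0}, {"x": 0, "y": 0, "z": -20, "spin": 0}, {"x": 0, "y": 0, "z": -5, "spin": 0}]'

```text
time_s: 17.05
position: [0.6186, 0.199, 0.0274]
tcp_rot: [[1.0, 0.01, 0.005], [-0.005, 0.014, 1.0], [0.01, -1.0, 0.014]]
force: [-0.2, -0.4, -0.1]
opening: 0.857
```

```bash
python3 st.py; python3 fw.py cone_up_a 0
```

```text
17.05 [618.58 199.04  27.43] j [ 7.659 46.846 86.411  1.022 46.064  7.262] sum 179.321 lean [10.1 14.3] jaw -0.31 F [-0.23 -0.41 -0.05] M [-0.02 -0.04  0.01] op 74.6 tau [ -0.2 -49.9 -12.2   0.1  -0.2   0. ]
0.62 [270.8, 249.8, 19.2, 17.3] (array([640.55123703, 201.03441291]), 299.0, 349.1350304912776)
0.56 [393.5, 167.3, 23.9, 12.6] (array([ 466.61544806, -203.15446032]), 183.0, 206.9811679071281)
[618.93965723 199.27625723  29.33807651]
```

>>> apply_moves --steps '[{"x": 12, "y": 1.5, "z": 0, "spin": 0}, {"x": 6, "y": 0.5, "z": 0, "spin": 0}, {"x": 1, "y": 0, "z": -6, "spin": 0}, {"x": 0, "y": 0, "z": -6, "spin": 0}, {"x": 0, "y": 0, "z": -4, "spin": 0}]'

```text
time_s: 17.65
position: [0.6393, 0.2021, 0.0169]
tcp_rot: [[1.0, 0.017, 0.004], [-0.004, 0.015, 1.0], [0.017, -1.0, 0.015]]
force: [0.4, 0.1, 0.4]
opening: 0.862
```

```bash
python3 st.py
```

```text
17.65 [639.29 202.07  16.9 ] j [ 7.676 48.712 83.558  1.023 46.652  7.223] sum 178.922 lean [17.  15.4] jaw -0.25 F [0.4  0.1  0.37] M [-0.04 -0.06 -0.07] op 75.0 tau [ -0.  -51.5 -12.1   0.1  -0.    0. ]
```

>>> apply_moves --steps '[{"x": 0, "y": -0.5, "z": -4.5, "spin": 0}, {"x": 0, "y": 0, "z": -2, "spin": 0}, {"x": 0, "y": 0, "z": -0.5, "spin": 0}, {"x": 0, "y": 0, "z": 0, "spin": 0}, {"x": 0, "y": 0, "z": 0, "spin": 0}]' --grip 38

```text
time_s: 18.15
position: [0.6362, 0.2015, 0.0089]
tcp_rot: [[1.0, 0.011, 0.004], [-0.004, 0.015, 1.0], [0.011, -1.0, 0.015]]
force: [-0.2, 0.1, -1.0]
opening: 0.537
```

```bash
python3 st.py
```

```text
18.15 [636.16 201.53   8.89] j [ 7.658 49.312 83.869  1.057 46.066  7.161] sum 179.246 lean [11.3 14.9] jaw -0.24 F [-0.17  0.12 -1.04] M [-0.03 -0.17  0.  ] op 46.8 tau [  0.  -51.4 -11.6   0.1   0.    0. ]
```

>>> apply_moves --steps '[{"x": 0, "y": 0, "z": 15, "spin": 0}, {"x": 0, "y": 0, "z": 35, "spin": 0}, {"x": -10, "y": 0, "z": 40, "spin": 0}, {"x": -30, "y": 0, "z": 35, "spin": 0}, {"x": -40, "y": 0, "z": 10, "spin": 0}, {"x": -40, "y": 0, "z": 0, "spin": 0}, {"x": -30, "y": -1, "z": 0, "spin": 0}, {"x": -15, "y": -1, "z": 0, "spin": 0}, {"x": -5, "y": 0, "z": 0, "spin": 0}]'

```text
time_s: 19.05
position: [0.4667, 0.199, 0.1571]
tcp_rot: [[0.999, 0.033, 0.005], [-0.005, 0.018, 1.0], [0.033, -0.999, 0.018]]
force: [0.5, 0.6, -0.4]
opening: 0.537
```

```bash
python3 st.py
```

```text
19.05 [466.66 198.98 157.11] j [ 10.053  26.815 104.581   0.92   46.568   9.726] sum 177.964 lean [33.  17.7] jaw -0.31 F [ 0.53  0.64 -0.44] M [ 0.   -0.07 -0.02] op 46.7 tau [  0.  -36.3 -12.2   0.1  -0.   -0. ]
```

>>> apply_moves --steps '[{"x": -6, "y": 0, "z": -6, "spin": 0}, {"x": -2, "y": 0, "z": -8, "spin": 0}, {"x": 0, "y": 0, "z": -7, "spin": 0}, {"x": 0, "y": 0, "z": -2, "spin": 0}]'

```text
time_s: 19.45
position: [0.462, 0.1994, 0.134]
tcp_rot: [[0.999, 0.04, 0.005], [-0.006, 0.019, 1.0], [0.04, -0.999, 0.019]]
force: [-0.7, -0.8, -0.5]
opening: 0.535
```

```bash
python3 st.py;python3 - <<'E'
from h import *
a=imaging.capture("side")[210:285,310:410]
cv2.imwrite("pics/p12.png",cv2.resize(a,(800,600),interpolation=cv2.INTER_CUBIC)[:,:,::-1])
E
```

```text
19.45 [462.   199.37 134.01] j [ 10.202  28.735 106.545   0.97   42.262   9.811] sum 177.542 lean [40.3 18.8] jaw -0.33 F [-0.66 -0.79 -0.5 ] M [-0.04 -0.03 -0.04] op 46.5 tau [  0.1 -36.8 -11.1   0.1  -0.1   0. ]
```

View pics/p12.png

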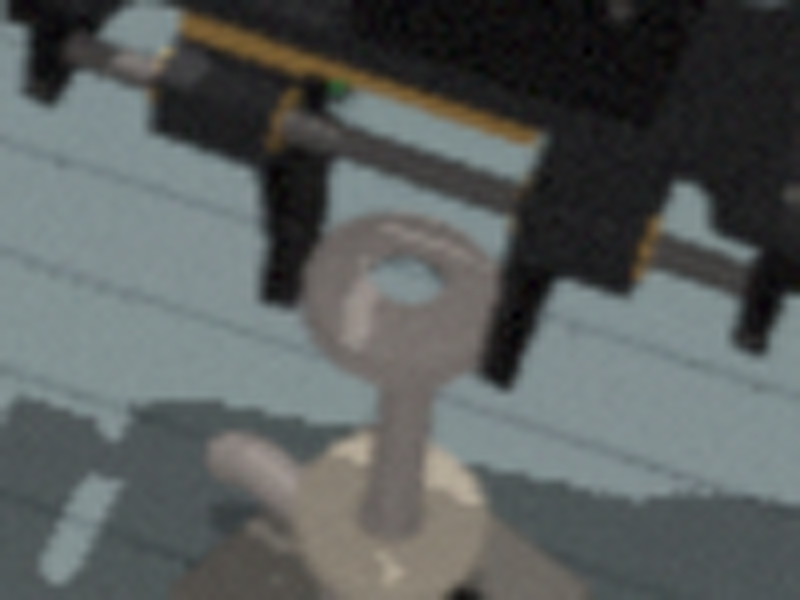

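>>> apply_moves --steps '[{"x": -3, "y": 0, "z": -3, "spin": 0}, {"x": -1, "y": 0, "z": -8, "spin": 0}, {"x": 0, "y": 0, "z": -8, "spin": 0}]'

```text
time_s: 19.8
position: [0.4597, 0.1994, 0.1137]
tcp_rot: [[0.999, 0.042, 0.006], [-0.007, 0.019, 1.0], [0.042, -0.999, 0.019]]
force: [0.2, 1.0, -0.0]
opening: 0.532
```

```bash
python3 st.py;python3 - <<'E'
from h import *
a=imaging.capture("side")[215:290,310:410]
cv2.imwrite("pics/p13.png",cv2.resize(a,(800,600),interpolation=cv2.INTER_CUBIC)[:,:,::-1])
E
```

```text
19.8 [459.69 199.43 113.67] j [ 10.258  30.711 107.772   1.035  38.946   9.822] sum 177.429 lean [42.2 19.2] jaw -0.38 F [ 0.24  1.05 -0.01] M [ 0.06  0.04 -0.03] op 46.3 tau [ -0.2 -37.6 -10.2   0.   -0.1   0. ]
```

View pics/p13.png

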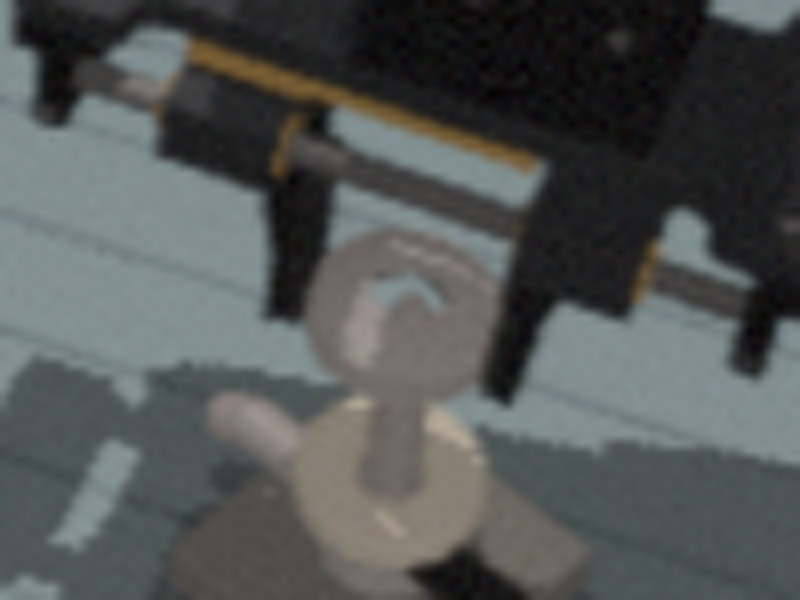

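>>> apply_moves --steps '[{"x": -1, "y": 1, "z": -5, "spin": 0}, {"x": -0.5, "y": 0.5, "z": -10, "spin": 0}, {"x": 0, "y": 0, "z": -12, "spin": 0}, {"x": 0, "y": 0, "z": -10, "spin": 0}, {"x": 0, "y": 0, "z": -5, "spin": 0}]'

```text
time_s: 20.35
position: [0.4575, 0.201, 0.0671]
tcp_rot: [[0.999, 0.04, 0.006], [-0.006, 0.019, 1.0], [0.04, -0.999, 0.019]]
force: [-0.0, 0.0, -0.8]
opening: 0.535
```

```bash
python3 st.py
```

```text
20.35 [457.54 201.01  67.09] j [ 10.495  35.804 109.424   1.192  32.304   9.849] sum 177.532 lean [40.4 18.8] jaw -0.37 F [-0.03  0.04 -0.8 ] M [-0.01 -0.06  0.  ] op 46.6 tau [ -0.  -38.6  -7.6   0.1  -0.1   0. ]
```

>>> apply_moves --steps '[{"x": 0, "y": 0, "z": -4, "spin": 0}, {"x": 0, "y": 0, "z": -2.5, "spin": 0}, {"x": 0, "y": 0, "z": -0.8, "spin": 0}]'

```text
time_s: 20.65
position: [0.4571, 0.201, 0.059]
tcp_rot: [[0.999, 0.039, 0.006], [-0.006, 0.019, 1.0], [0.039, -0.999, 0.019]]
force: [-1.9, -1.2, 13.9]
opening: 0.538
```

```bash
python3 st.py
```

```text
20.65 [457.12 200.97  58.99] j [ 10.499  36.73  109.618   1.229  31.277   9.81 ] sum 177.625 lean [38.8 18.5] jaw -0.37 F [-1.92 -1.24 13.92] M [-0.14  0.5  -0.01] op 46.8 tau [ -0.2 -32.3  -6.9   0.1  -0.9   0. ]
```

>>> apply_moves --steps '[{"x": 0, "y": 0, "z": 0.5, "spin": 0}, {"x": 0, "y": 0, "z": 0, "spin": 0}, {"x": 0, "y": 0, "z": 2, "spin": 0}, {"x": 0, "y": 0, "z": 15, "spin": 0}, {"x": 0, "y": 0, "z": 35, "spin": 0}, {"x": 0, "y": 0, "z": 35, "spin": 0}, {"x": 10, "y": 0, "z": 10, "spin": 0}, {"x": 35, "y": -20, "z": 0, "spin": 0}, {"x": 40, "y": -25, "z": 0, "spin": 0}, {"x": 40, "y": -25, "z": 0, "spin": 0}, {"x": 30, "y": -20, "z": 0, "spin": 0.05}, {"x": 10, "y": -10, "z": 0, "spin": 0.1}]' --grip 72

```text
time_s: 21.85
position: [0.6256, 0.0989, 0.1647]
tcp_rot: [[0.987, 0.041, -0.154], [0.153, 0.025, 0.988], [0.044, -0.999, 0.018]]
force: [0.4, 0.9, 0.3]
opening: 0.829
```

```bash
python3 st.py;python3 - <<'E'
from h import *
a=imaging.capture("side")[235:310,310:410]
b=imaging.capture("top")[240:315,190:290]
cv2.imwrite("pics/p14.png",np.hstack([cv2.resize(q,(400,300),interpolation=cv2.INTER_CUBIC) for q in (a,b)])[:,:,::-1])
E
```

```text
21.85 [625.57  98.94 164.7 ] j [ -1.813  34.328  86.344   1.763  57.057 -11.568] sum 177.73 lean [40.6 24.5] jaw 8.8 F [0.36 0.89 0.35] M [-0.02 -0.07  0.03] op 72.1 tau [  0.1 -44.9 -15.5   0.   -0.2   0.9]
```

View pics/p14.png

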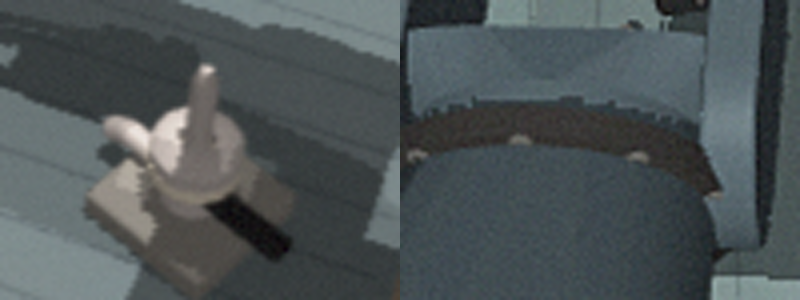

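>>> apply_moves --steps '[{"x": 0, "y": 0, "z": 0, "spin": 0.15}, {"x": 0, "y": 0, "z": 0, "spin": 0.15}, {"x": 0, "y": 0, "z": 0, "spin": 0.15}, {"x": 0, "y": 0, "z": 0, "spin": 0.15}, {"x": 0, "y": 0, "z": 0, "spin": 0.15}, {"x": -5, "y": -5, "z": 0, "spin": 0.15}, {"x": -10, "y": -10, "z": 0, "spin": 0.15}, {"x": -15, "y": -10, "z": 0, "spin": 0.15}, {"x": -15, "y": -10, "z": 0, "spin": 0.15}, {"x": -15, "y": -10, "z": 0, "spin": 0.15}, {"x": -15, "y": -10, "z": 0, "spin": 0.15}, {"x": -15, "y": -10, "z": 0, "spin": 0.15}]'

```text
time_s: 23.15
position: [0.5117, 0.0466, 0.1627]
tcp_rot: [[-0.373, -0.048, -0.927], [0.927, 0.021, -0.374], [0.038, -0.999, 0.036]]
force: [0.8, 0.0, 0.5]
opening: 0.828
```

```bash
python3 st.py
```

```text
23.15 [511.69  46.59 162.65] j [  -7.768   28.303   99.97     1.021   54.609 -120.337] sum 182.882 lean [-47.8  21.2] jaw 111.92 F [0.81 0.02 0.52] M [ 0.07 -0.13  0.01] op 72.1 tau [  1.  -37.  -13.5   0.1   0.4   1.1]
```

>>> apply_moves --steps '[{"x": -10, "y": -12, "z": 0, "spin": 0.15}, {"x": -15, "y": -18, "z": -10, "spin": 0.12}, {"x": -12, "y": -16, "z": -25, "spin": 0.1}, {"x": -8, "y": -10, "z": -25, "spin": 0}, {"x": 0, "y": 0, "z": -25, "spin": 0}, {"x": 0, "y": 0, "z": -15, "spin": 0}, {"x": 0, "y": 0, "z": -10, "spin": 0}, {"x": 0, "y": 0, "z": -5, "spin": 0}]'

```text
time_s: 23.95
position: [0.4521, -0.0024, 0.0478]
tcp_rot: [[-0.684, -0.058, -0.727], [0.728, 0.004, -0.686], [0.043, -0.998, 0.04]]
force: [-0.1, -0.7, -0.4]
opening: 0.827
```

```bash
python3 st.py; python3 fw.py cone_down 0;python3 - <<'E'
from h import *
a=imaging.capture("side")[170:245,330:430]
cv2.imwrite("pics/p15.png",cv2.resize(a,(800,600),interpolation=cv2.INTER_CUBIC)[:,:,::-1])
E
```

```text
23.95 [452.14  -2.42  47.85] j [ -14.115   37.487  112.333   -1.08    33.469 -146.471] sum 183.29 lean [-58.1   3.9] jaw 133.23 F [-0.07 -0.75 -0.39] M [ 0.14 -0.19 -0.02] op 72.0 tau [ -0.2 -37.1  -5.2  -0.1   0.3  -0. ]
0.64 [336.2, 205.5, 19.3, 15.8] (array([551.01935515,   8.4891394 ]), 239.5, 269.6257307182532)
0.5 [377.1, 208.1, 17.0, 18.5] (array([463.79120949, -14.47876496]), 208.0, 275.99070648802444)
[452.52066026  -2.59583333  48.13542358]
```

View pics/p15.png

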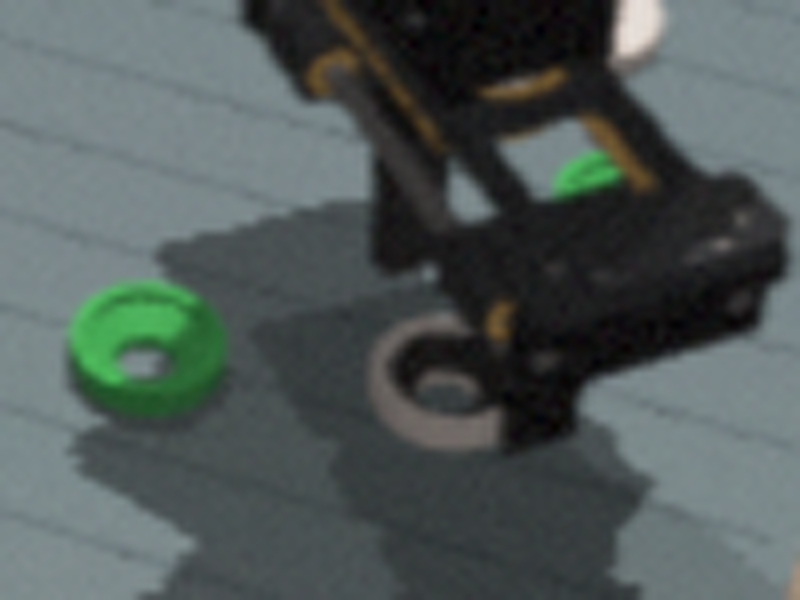

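>>> apply_moves --steps '[{"x": 3, "y": -5, "z": 40, "spin": 0}, {"x": 3, "y": -5, "z": 40, "spin": 0}]'

```text
time_s: 24.3
position: [0.4557, -0.0115, 0.1264]
tcp_rot: [[-0.685, -0.069, -0.726], [0.727, 0.007, -0.686], [0.052, -0.998, 0.045]]
force: [-0.2, -0.6, -0.3]
opening: 0.83
```

```bash
python3 st.py
```

```text
24.3 [455.65 -11.46 126.37] j [ -15.097   28.821  108.795   -0.904   46.304 -147.789] sum 183.92 lean [-68.9   6.8] jaw 133.27 F [-0.23 -0.6  -0.27] M [ 0.09 -0.15  0.03] op 72.2 tau [  0.7 -31.6  -7.8  -0.1  -0.3   0.1]
```

>>> apply_moves --steps '[{"x": 0, "y": 0, "z": 0, "spin": 0}, {"x": 0, "y": 0, "z": 0, "spin": 0}, {"x": 0, "y": 0, "z": 0, "spin": 0}]'

```text
time_s: 24.6
position: [0.4601, -0.0125, 0.1322]
tcp_rot: [[-0.685, -0.054, -0.727], [0.728, 0.003, -0.686], [0.039, -0.999, 0.038]]
force: [-0.4, 0.3, -0.5]
opening: 0.827
```

```bash
python3 st.py
```

```text
24.6 [460.11 -12.45 132.18] j [ -15.07    28.179  108.515   -0.904   46.35  -147.732] sum 183.044 lean [-54.2   2.8] jaw 133.26 F [-0.41  0.35 -0.51] M [ 0.11 -0.07  0.01] op 71.9 tau [  0.  -35.3 -10.3  -0.1   0.2   0. ]
```

>>> apply_moves --steps '[{"x": 0, "y": 0, "z": -12, "spin": 0}, {"x": 0, "y": 0, "z": -12, "spin": 0}, {"x": 0, "y": 0, "z": -12, "spin": 0}]'

```text
time_s: 24.9
position: [0.4596, -0.0119, 0.0948]
tcp_rot: [[-0.685, -0.054, -0.727], [0.728, 0.003, -0.686], [0.039, -0.999, 0.037]]
force: [1.1, -0.8, -0.3]
opening: 0.826
```

```bash
python3 st.py
```

```text
24.9 [459.63 -11.87  94.85] j [ -15.018   32.223  110.1     -0.994   40.693 -147.562] sum 183.016 lean [-53.7   2.7] jaw 133.27 F [ 1.07 -0.82 -0.27] M [ 0.17 -0.09  0.  ] op 71.9 tau [  0.  -37.2  -8.2  -0.1   0.4  -0. ]
```

>>> apply_moves --steps '[{"x": 0, "y": -1.5, "z": -15, "spin": 0}, {"x": 0, "y": -1, "z": -18, "spin": 0}, {"x": 0, "y": -1, "z": -18, "spin": 0}, {"x": 0, "y": 0, "z": -12, "spin": 0}, {"x": 0, "y": 0, "z": -7, "spin": 0}, {"x": 0, "y": 0, "z": -4, "spin": 0}]'

```text
time_s: 25.5
position: [0.4543, -0.0133, 0.0123]
tcp_rot: [[-0.684, -0.066, -0.726], [0.727, 0.006, -0.686], [0.05, -0.998, 0.044]]
force: [-0.1, 0.3, -0.3]
opening: 0.829
```

```bash
python3 st.py
```

```text
25.5 [454.31 -13.33  12.32] j [ -15.372   41.964  112.213   -1.333   29.587 -147.514] sum 183.765 lean [-66.2   6.3] jaw 133.26 F [-0.13  0.32 -0.28] M [ 0.15 -0.14  0.01] op 72.1 tau [ -0.  -38.5  -3.5  -0.1   0.3   0. ]
```

>>> apply_moves --steps '[{"x": 0, "y": 0, "z": 10, "spin": 0}, {"x": 0, "y": 0, "z": 10, "spin": 0}, {"x": 0, "y": 0, "z": 10, "spin": 0}, {"x": 0, "y": 0, "z": 10, "spin": 0}, {"x": 0, "y": 0, "z": 10, "spin": 0}, {"x": 0, "y": 0, "z": 10, "spin": 0}, {"x": 0, "y": 0, "z": 10, "spin": 0}, {"x": 0, "y": 0, "z": 10, "spin": 0}]'

```text
time_s: 26.3
position: [0.4543, -0.0131, 0.1009]
tcp_rot: [[-0.685, -0.063, -0.726], [0.727, 0.006, -0.686], [0.048, -0.998, 0.042]]
force: [1.1, 0.4, -0.8]
opening: 0.829
```

```bash
python3 st.py
```

```text
26.3 [454.31 -13.1  100.88] j [ -15.344   31.456  110.22    -0.983   41.922 -147.931] sum 183.598 lean [-63.5   5.5] jaw 133.28 F [ 1.06  0.41 -0.82] M [ 0.18 -0.15  0.  ] op 72.2 tau [  0.  -34.8  -8.1  -0.1   0.1   0. ]
```

>>> apply_moves --steps '[{"x": 0, "y": 0, "z": 0, "spin": 0}, {"x": 0, "y": 0, "z": 0, "spin": 0}, {"x": 0, "y": 0, "z": 0, "spin": 0}]'

```text
time_s: 26.6
position: [0.4551, -0.0133, 0.1026]
tcp_rot: [[-0.685, -0.06, -0.726], [0.727, 0.005, -0.686], [0.045, -0.998, 0.041]]
force: [-0.6, -0.2, -0.6]
opening: 0.833
```

```bash
python3 st.py
```

```text
26.6 [455.14 -13.28 102.63] j [ -15.34    31.247  110.171   -0.98    41.991 -147.934] sum 183.408 lean [-60.3   4.7] jaw 133.29 F [-0.58 -0.17 -0.64] M [ 0.16 -0.12 -0.03] op 72.5 tau [  0.  -35.8  -8.5  -0.1   0.2   0. ]
```

>>> apply_moves --steps '[{"x": 0, "y": 0, "z": 35, "spin": 0}, {"x": 0, "y": 0, "z": 45, "spin": 0}, {"x": 0, "y": 0, "z": 45, "spin": 0}, {"x": 0, "y": 0, "z": 45, "spin": 0}, {"x": 0, "y": 0, "z": 45, "spin": 0}, {"x": 0, "y": 0, "z": 0, "spin": 0}, {"x": 0, "y": 0, "z": 0, "spin": 0}, {"x": 0, "y": 0, "z": 0, "spin": 0}]'

```text
time_s: 27.4
position: [0.4502, -0.0122, 0.3195]
tcp_rot: [[-0.684, -0.076, -0.726], [0.727, 0.009, -0.686], [0.059, -0.997, 0.049]]
force: [0.4, -0.1, -0.3]
opening: 0.829
```

```bash
python3 st.py
```

```text
27.4 [450.18 -12.22 319.54] j [ -15.384   12.238   96.298   -0.668   75.795 -148.498] sum 184.331 lean [-75.8   9.1] jaw 133.22 F [ 0.39 -0.09 -0.31] M [ 0.13 -0.11 -0.04] op 72.1 tau [  0.1 -30.2 -18.7  -0.1   0.3   0. ]
```

>>> apply_moves --steps '[{"x": 0, "y": 0, "z": -50, "spin": 0}, {"x": 0, "y": 0, "z": -50, "spin": 0}, {"x": 0, "y": 0, "z": -50, "spin": 0}, {"x": 0, "y": 0, "z": -40, "spin": 0}, {"x": 0, "y": 0, "z": 0, "spin": 0}, {"x": 0, "y": 0, "z": 0, "spin": 0}, {"x": 0, "y": 0, "z": 0, "spin": 0}]'

```text
time_s: 28.1
position: [0.4447, -0.0109, 0.1209]
tcp_rot: [[-0.683, -0.088, -0.725], [0.728, 0.013, -0.686], [0.07, -0.996, 0.056]]
force: [-0.7, -0.7, -0.1]
opening: 0.824
```

```bash
python3 st.py
```

```text
28.1 [444.71 -10.91 120.93] j [ -15.41    29.192  109.756   -0.896   46.141 -148.045] sum 185.089 lean [-88.4  12.7] jaw 133.17 F [-0.67 -0.7  -0.12] M [ 0.16 -0.14 -0.05] op 71.6 tau [ -0.1 -33.7  -8.9  -0.1   0.3   0. ]
```

>>> apply_moves --steps '[{"x": 45, "y": 0, "z": 25, "spin": 0}, {"x": 48, "y": 0, "z": 10, "spin": 0}, {"x": 48, "y": 0, "z": 0, "spin": 0}, {"x": 48, "y": 0, "z": 0, "spin": 0}, {"x": 0, "y": 0, "z": 0, "spin": 0}, {"x": 0, "y": 0, "z": 0, "spin": 0}]'

```text
time_s: 28.7
position: [0.6366, -0.0093, 0.1706]
tcp_rot: [[-0.684, -0.078, -0.726], [0.727, 0.011, -0.686], [0.061, -0.997, 0.049]]
force: [-0.2, -0.6, 0.1]
opening: 0.83
```

```bash
python3 st.py
```

```text
28.7 [636.62  -9.27 170.56] j [ -10.781   36.766   79.973   -0.213   67.756 -144.002] sum 184.494 lean [-77.6  11.3] jaw 133.22 F [-0.18 -0.62  0.12] M [ 0.11 -0.1  -0.04] op 72.2 tau [ -0.2 -47.5 -17.3  -0.1   0.2   0. ]
```

>>> apply_moves --steps '[{"x": 0, "y": 0, "z": -45, "spin": 0}, {"x": 0, "y": 0, "z": -45, "spin": 0}, {"x": 0, "y": 0, "z": 0, "spin": 0}, {"x": 0, "y": 0, "z": 0, "spin": 0}, {"x": 0, "y": 0, "z": 0, "spin": 0}]'

```text
time_s: 29.2
position: [0.6373, -0.0097, 0.09]
tcp_rot: [[-0.684, -0.065, -0.726], [0.727, 0.009, -0.686], [0.051, -0.998, 0.041]]
force: [0.4, -0.2, 0.3]
opening: 0.829
```

```bash
python3 st.py
```

```text
29.2 [637.31  -9.72  89.98] j [ -10.803   42.381   83.434   -0.249   57.919 -143.977] sum 183.734 lean [-64.7   8.6] jaw 133.25 F [ 0.36 -0.24  0.26] M [ 0.14 -0.16 -0.  ] op 72.1 tau [ -0.1 -48.1 -13.6  -0.1   0.2   0. ]
```

>>> apply_moves --steps '[{"x": 0, "y": 0, "z": 45, "spin": 0}, {"x": 0, "y": 0, "z": 45, "spin": 0}, {"x": 0, "y": 0, "z": 0, "spin": 0}, {"x": 0, "y": 0, "z": 0, "spin": 0}, {"x": 0, "y": 0, "z": 0, "spin": 0}]'

```text
time_s: 29.7
position: [0.6388, -0.0102, 0.1932]
tcp_rot: [[-0.685, -0.052, -0.727], [0.728, 0.006, -0.686], [0.04, -0.999, 0.034]]
force: [0.3, -0.3, 0.8]
opening: 0.824
```

```bash
python3 st.py
```

```text
29.7 [638.83 -10.18 193.19] j [ -10.816   34.847   79.701   -0.233   68.434 -144.035] sum 182.981 lean [-51.8   6. ] jaw 133.27 F [ 0.35 -0.27  0.8 ] M [ 0.08 -0.09  0.  ] op 71.7 tau [  0.1 -47.2 -17.1  -0.1   0.2   0. ]
```

>>> apply_moves --steps '[{"x": 0, "y": 0, "z": -45, "spin": 0}, {"x": 0, "y": 0, "z": -45, "spin": 0}, {"x": 0, "y": 0, "z": 0, "spin": 0}, {"x": 0, "y": 0, "z": 0, "spin": 0}, {"x": 0, "y": 0, "z": 0, "spin": 0}, {"x": 0, "y": 0, "z": 45, "spin": 0}, {"x": 0, "y": 0, "z": 45, "spin": 0}, {"x": 0, "y": 0, "z": 0, "spin": 0}, {"x": 0, "y": 0, "z": 0, "spin": 0}, {"x": 0, "y": 0, "z": 0, "spin": 0}]'

```text
time_s: 30.7
position: [0.6412, -0.0106, 0.2031]
tcp_rot: [[-0.685, -0.04, -0.727], [0.727, 0.004, -0.686], [0.03, -0.999, 0.027]]
force: [-0.2, 0.3, 0.0]
opening: 0.827
```

```bash
python3 st.py
```

```text
30.7 [641.18 -10.58 203.09] j [ -10.808   34.121   79.349   -0.239   68.823 -144.039] sum 182.293 lean [-40.    3.7] jaw 133.3 F [-0.25  0.32  0.01] M [ 0.14 -0.15  0.02] op 71.9 tau [  0.  -47.  -17.4  -0.1   0.2   0. ]
```

>>> apply_moves --steps '[{"x": 0, "y": 0, "z": -45, "spin": 0}, {"x": 0, "y": 0, "z": -45, "spin": 0}, {"x": 0, "y": 0, "z": 0, "spin": 0}, {"x": 0, "y": 0, "z": 0, "spin": 0}, {"x": 0, "y": 0, "z": 0, "spin": 0}, {"x": 0, "y": 0, "z": 45, "spin": 0}, {"x": 0, "y": 0, "z": 45, "spin": 0}, {"x": 0, "y": 0, "z": 0, "spin": 0}, {"x": 0, "y": 0, "z": 0, "spin": 0}, {"x": 0, "y": 0, "z": 0, "spin": 0}]'

```text
time_s: 31.7
position: [0.6438, -0.011, 0.2128]
tcp_rot: [[-0.686, -0.028, -0.727], [0.727, 0.001, -0.686], [0.02, -1.0, 0.019]]
force: [-0.6, -0.2, -0.4]
opening: 0.826
```

```bash
python3 st.py
```

```text
31.7 [643.84 -10.97 212.79] j [ -10.796   33.443   78.95    -0.243   69.195 -144.041] sum 181.588 lean [-28.    1.3] jaw 133.32 F [-0.6  -0.24 -0.36] M [ 0.15 -0.08  0.01] op 71.9 tau [  0.  -46.8 -17.7  -0.1   0.1   0. ]
```

>>> apply_moves --steps '[{"x": 0, "y": 0, "z": -45, "spin": 0}, {"x": 0, "y": 0, "z": -50, "spin": 0}, {"x": 0, "y": 0, "z": 0, "spin": 0}, {"x": 0, "y": 0, "z": 0, "spin": 0}, {"x": 0, "y": 0, "z": 45, "spin": 0}, {"x": 0, "y": 0, "z": 45, "spin": 0}, {"x": 0, "y": 0, "z": 0, "spin": 0}, {"x": 0, "y": 0, "z": 0, "spin": 0}, {"x": 0, "y": 0, "z": -45, "spin": 0}, {"x": 0, "y": 0, "z": -45, "spin": 0}, {"x": 0, "y": 0, "z": 0, "spin": 0}, {"x": 0, "y": 0, "z": 0, "spin": 0}]'

```text
time_s: 32.9
position: [0.6475, -0.0115, 0.1277]
tcp_rot: [[-0.686, -0.013, -0.727], [0.727, -0.002, -0.687], [0.008, -1.0, 0.011]]
force: [0.9, 0.2, -0.6]
opening: 0.823
```

```bash
python3 st.py
```

```text
32.9 [647.47 -11.47 127.71] j [ -10.773   39.142   83.02    -0.28    58.575 -143.983] sum 180.737 lean [-13.4  -1.7] jaw 133.36 F [ 0.88  0.22 -0.58] M [ 0.17 -0.09 -0.03] op 71.6 tau [  0.1 -46.1 -13.8  -0.1   0.1   0. ]
```

>>> apply_moves --steps '[{"x": -30, "y": 0, "z": 0, "spin": 0}, {"x": -40, "y": 0, "z": -10, "spin": 0}, {"x": -40, "y": -1, "z": -15, "spin": 0}, {"x": -40, "y": -1, "z": -15, "spin": 0}, {"x": -25, "y": -1, "z": -15, "spin": 0}, {"x": -5, "y": 0, "z": -5, "spin": 0}, {"x": 0, "y": 0, "z": 0, "spin": 0}]'

```text
time_s: 33.6
position: [0.4735, -0.0167, 0.0803]
tcp_rot: [[-0.687, 0.015, -0.726], [0.726, -0.008, -0.687], [-0.016, -1.0, -0.005]]
force: [0.5, 0.7, -0.7]
opening: 0.831
```

```bash
python3 st.py
```

```text
33.6 [473.45 -16.65  80.29] j [ -15.417   33.567  111.487   -0.408   34.005 -148.489] sum 179.059 lean [14.8 -8.2] jaw 133.41 F [ 0.49  0.71 -0.7 ] M [ 0.21 -0.08 -0.02] op 72.3 tau [  0.  -35.9  -6.3  -0.1   0.   -0. ]
```

>>> apply_moves --steps '[{"x": -6, "y": 0, "z": -15, "spin": 0}, {"x": -4, "y": 0, "z": -20, "spin": 0}, {"x": -1, "y": 0, "z": -15, "spin": 0}, {"x": 0, "y": 0, "z": -7, "spin": 0}]'

```text
time_s: 34.0
position: [0.4786, -0.0202, 0.0278]
tcp_rot: [[-0.687, 0.042, -0.726], [0.726, -0.016, -0.688], [-0.04, -0.999, -0.02]]
force: [1.0, -0.0, -1.0]
opening: 0.832
```

```bash
python3 st.py
```

```text
34.0 [478.65 -20.22  27.8 ] j [ -15.683   39.833  113.136   -0.503   24.475 -148.681] sum 177.444 lean [ 42.  -15.6] jaw 133.43 F [ 0.95 -0.03 -1.01] M [ 0.14 -0.02  0.08] op 72.4 tau [ -0.  -38.1  -4.1  -0.   -0.1  -0. ]
```

>>> apply_moves --steps '[{"x": 0, "y": 0, "z": 0, "spin": 0}, {"x": 0, "y": 0, "z": 0, "spin": 0}]'

```text
time_s: 34.2
position: [0.483, -0.021, 0.0284]
tcp_rot: [[-0.687, 0.047, -0.725], [0.725, -0.017, -0.688], [-0.045, -0.999, -0.023]]
force: [0.0, 0.7, 0.2]
opening: 0.828
```

```bash
python3 st.py
```

```text
34.2 [482.98 -21.04  28.42] j [ -15.637   39.836  112.723   -0.498   24.579 -148.666] sum 177.138 lean [ 47.1 -16.9] jaw 133.45 F [0.05 0.66 0.18] M [ 0.16 -0.04  0.05] op 72.0 tau [ -0.  -37.7  -4.5  -0.   -0.2  -0. ]
```

>>> apply_moves --steps '[{"x": -10, "y": 3, "z": 5, "spin": 0}, {"x": -10, "y": 2, "z": 3, "spin": 0}, {"x": -3, "y": 0, "z": 0, "spin": 0}, {"x": 0, "y": 0, "z": 0, "spin": 0}]'

```text
time_s: 34.6
position: [0.4595, -0.0157, 0.0394]
tcp_rot: [[-0.687, 0.051, -0.725], [0.725, -0.018, -0.689], [-0.048, -0.999, -0.025]]
force: [-0.5, 0.5, 0.2]
opening: 0.827
```

```bash
python3 st.py
```

```text
34.6 [459.48 -15.69  39.4 ] j [ -15.796   37.857  116.1     -0.504   22.941 -148.843] sum 176.899 lean [ 51.1 -18. ] jaw 133.47 F [-0.48  0.47  0.16] M [ 0.14 -0.05 -0.03] op 72.0 tau [  0.  -36.1  -3.9  -0.   -0.2  -0. ]
```

>>> apply_moves --steps '[{"x": 0, "y": 0, "z": -9, "spin": 0}, {"x": 0, "y": 0, "z": -8, "spin": 0}, {"x": 0, "y": 0, "z": -5, "spin": 0}, {"x": 0, "y": 0, "z": 0, "spin": 0}]'

```text
time_s: 35.0
position: [0.4598, -0.0159, 0.0156]
tcp_rot: [[-0.687, 0.052, -0.725], [0.725, -0.018, -0.688], [-0.049, -0.998, -0.025]]
force: [-0.5, 0.3, 0.1]
opening: 0.824
```

```bash
python3 st.py
```

```text
35.0 [459.83 -15.89  15.6 ] j [ -15.809   40.977  116.48    -0.589   19.383 -148.75 ] sum 176.84 lean [ 52.1 -18.3] jaw 133.46 F [-0.49  0.31  0.14] M [ 0.16 -0.06 -0.03] op 71.7 tau [ -0.  -36.9  -2.7  -0.   -0.2  -0. ]
```

>>> apply_moves --steps '[{"x": 0, "y": 0, "z": -1.5, "spin": 0}, {"x": 0, "y": 0, "z": 0, "spin": 0}, {"x": 0, "y": 0, "z": 0, "spin": 0}, {"x": 0, "y": 0, "z": 0, "spin": 0}, {"x": 0, "y": 0, "z": 0, "spin": 0}]' --grip 38

```text
time_s: 35.5
position: [0.4599, -0.0159, 0.0132]
tcp_rot: [[-0.687, 0.051, -0.725], [0.725, -0.018, -0.688], [-0.048, -0.999, -0.025]]
force: [-0.2, 0.1, -0.8]
opening: 0.534
```

```bash
python3 st.py;python3 - <<'E'
from h import *
a=imaging.capture("side")[170:245,330:430]
cv2.imwrite("pics/p16.png",cv2.resize(a,(800,600),interpolation=cv2.INTER_CUBIC)[:,:,::-1])
E
```

```text
35.5 [459.86 -15.94  13.24] j [ -15.814   41.29   116.461   -0.596   19.151 -148.745] sum 176.902 lean [ 51.1 -18. ] jaw 133.45 F [-0.17  0.06 -0.76] M [ 0.2  -0.07 -0.  ] op 46.4 tau [ -0.  -37.3  -2.6  -0.   -0.2  -0. ]
```

View pics/p16.png

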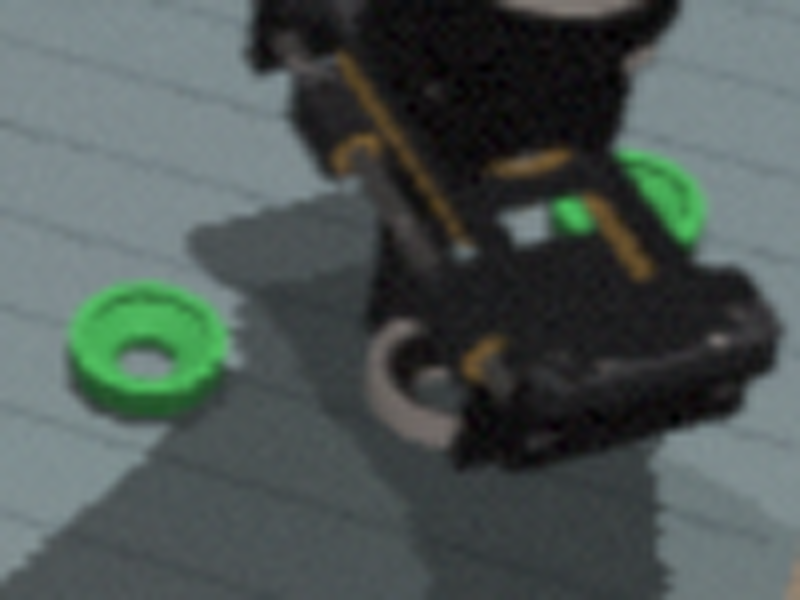

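>>> apply_moves --steps '[{"x": 0, "y": 0, "z": 15, "spin": 0}, {"x": 0, "y": 0, "z": 30, "spin": 0}, {"x": 3, "y": 5, "z": 35, "spin": 0}, {"x": 3, "y": 20, "z": 35, "spin": 0}, {"x": 3, "y": 35, "z": 15, "spin": 0}, {"x": 3, "y": 40, "z": 0, "spin": 0}, {"x": 0, "y": 40, "z": 0, "spin": 0}, {"x": 0, "y": 30, "z": 0, "spin": 0}, {"x": 0, "y": 15, "z": 0, "spin": 0}, {"x": 0, "y": 0, "z": 0, "spin": 0}]'

```text
time_s: 36.55
position: [0.4718, 0.1756, 0.1506]
tcp_rot: [[-0.684, 0.057, -0.728], [0.728, -0.016, -0.685], [-0.05, -0.998, -0.031]]
force: [0.2, -0.5, -1.2]
opening: 0.534
```

```bash
python3 st.py
```

```text
36.55 [471.81 175.64 150.55] j [   8.504   27.058  105.875   -1.96    43.989 -123.361] sum 176.923 lean [ 56.9 -15.5] jaw 133.19 F [ 0.2  -0.54 -1.21] M [ 0.14 -0.04  0.05] op 46.5 tau [  0.7 -35.9 -12.1  -0.   -0.2   0.1]
```

>>> apply_moves --steps '[{"x": -6, "y": 12, "z": 0, "spin": 0}, {"x": -5, "y": 9, "z": 0, "spin": 0}, {"x": -2, "y": 2, "z": 0, "spin": 0}, {"x": 0, "y": 0, "z": 0, "spin": 0}]'

```text
time_s: 36.95
position: [0.4573, 0.1973, 0.1502]
tcp_rot: [[-0.684, 0.055, -0.728], [0.728, -0.017, -0.685], [-0.05, -0.998, -0.028]]
force: [-0.6, 0.7, -0.8]
opening: 0.535
```

```bash
python3 st.py;python3 - <<'E'
from h import *
a=imaging.capture("side")[205:280,310:410]
cv2.imwrite("pics/p17.png",cv2.resize(a,(800,600),interpolation=cv2.INTER_CUBIC)[:,:,::-1])
E
```

```text
36.95 [457.27 197.27 150.2 ] j [  11.432   26.839  106.466   -2.306   43.819 -120.193] sum 177.124 lean [ 55.1 -17.3] jaw 133.21 F [-0.63  0.67 -0.84] M [ 0.1  -0.06  0.01] op 46.6 tau [  0.3 -35.6 -11.8  -0.1  -0.1   0. ]
```

View pics/p17.png

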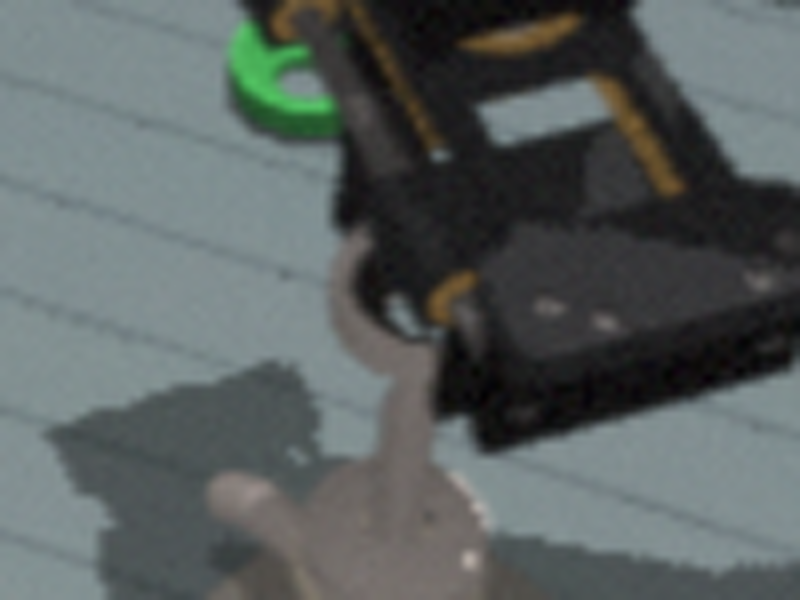

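>>> apply_moves --steps '[{"x": 0.5, "y": 0.5, "z": -2, "spin": 0.15}, {"x": 0.5, "y": 0.5, "z": -2, "spin": 0.15}, {"x": 0, "y": 0.5, "z": -2, "spin": 0.15}, {"x": 0, "y": 0, "z": -2, "spin": 0.12}, {"x": 0, "y": 0, "z": 0, "spin": 0}]'

```text
time_s: 37.5
position: [0.4603, 0.1952, 0.1421]
tcp_rot: [[-0.97, 0.057, -0.234], [0.236, 0.015, -0.972], [-0.052, -0.998, -0.028]]
force: [0.4, 0.4, 0.2]
opening: 0.535
```

```bash
python3 st.py;python3 - <<'E'
from h import *
a=imaging.capture("side")[205:280,310:410]
cv2.imwrite("pics/p18.png",cv2.resize(a,(800,600),interpolation=cv2.INTER_CUBIC)[:,:,::-1])
E
```

```text
37.5 [460.27 195.16 142.05] j [   9.974   27.512  107.213    0.428   41.904 -156.736] sum 176.629 lean [57.1 15.1] jaw 166.36 F [0.41 0.41 0.18] M [ 0.06 -0.03 -0.08] op 46.5 tau [  0.1 -35.7 -11.4  -0.   -0.3  -0.5]
```

View pics/p18.png

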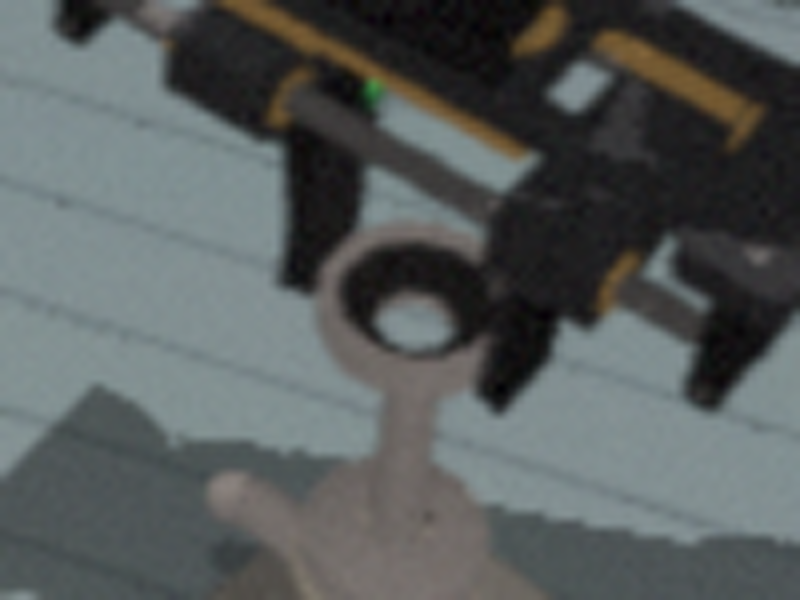

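>>> apply_moves --steps '[{"x": -1, "y": 2.5, "z": -5, "spin": 0}, {"x": -0.7, "y": 1.5, "z": -6, "spin": 0}, {"x": 0, "y": 0, "z": -6, "spin": 0}]'

```text
time_s: 37.85
position: [0.4596, 0.199, 0.1249]
tcp_rot: [[-0.968, 0.06, -0.242], [0.243, 0.015, -0.97], [-0.054, -0.998, -0.029]]
force: [0.1, 0.6, -1.1]
opening: 0.536
```

```bash
python3 st.py;python3 - <<'E'
from h import *
a=imaging.capture("side")[205:280,310:410]
cv2.imwrite("pics/p19.png",cv2.resize(a,(800,600),interpolation=cv2.INTER_CUBIC)[:,:,::-1])
E
```

```text
37.85 [459.57 198.98 124.89] j [  10.469   29.308  107.962    0.355   39.207 -155.735] sum 176.477 lean [59.7 15. ] jaw 165.89 F [ 0.13  0.58 -1.13] M [0.17 0.04 0.06] op 46.7 tau [ -0.  -36.9 -10.6  -0.   -0.1   0. ]
```

View pics/p19.png

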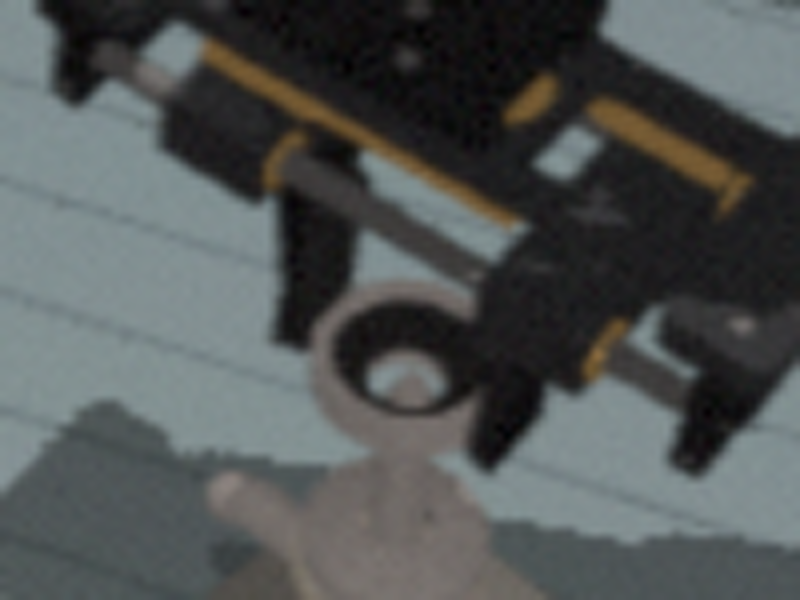

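>>> apply_moves --steps '[{"x": -0.5, "y": 1, "z": -6, "spin": 0}, {"x": 0, "y": 0.3, "z": -8, "spin": 0}, {"x": 0, "y": 0, "z": -8, "spin": 0}, {"x": 0, "y": 0, "z": -5, "spin": 0}]'

```text
time_s: 38.3
position: [0.4582, 0.2005, 0.0944]
tcp_rot: [[-0.969, 0.057, -0.242], [0.243, 0.015, -0.97], [-0.052, -0.998, -0.028]]
force: [-0.9, -0.9, -0.4]
opening: 0.529
```

```bash
python3 st.py
```

```text
38.3 [458.22 200.52  94.45] j [  10.686   32.599  109.125    0.365   34.884 -155.541] sum 176.609 lean [57.5 14.6] jaw 165.89 F [-0.93 -0.91 -0.38] M [ 0.16  0.06 -0.01] op 46.0 tau [  0.  -37.7  -9.   -0.   -0.2  -0. ]
```

>>> apply_moves --steps '[{"x": 0, "y": 0, "z": -6, "spin": 0}, {"x": 0, "y": 0, "z": -5, "spin": 0}, {"x": 0, "y": 0, "z": -2, "spin": 0}, {"x": 0, "y": 0, "z": -1, "spin": 0}]'

```text
time_s: 38.7
position: [0.4578, 0.2004, 0.0781]
tcp_rot: [[-0.969, 0.056, -0.242], [0.244, 0.014, -0.97], [-0.05, -0.998, -0.027]]
force: [0.6, 0.9, 1.9]
opening: 0.533
```

```bash
python3 st.py
```

```text
38.7 [457.82 200.39  78.08] j [  10.68    34.434  109.63     0.383   32.654 -155.558] sum 176.718 lean [55.6 14.2] jaw 165.88 F [0.59 0.88 1.87] M [ 0.17  0.07 -0.01] op 46.4 tau [ -0.  -37.7  -7.9  -0.   -0.2  -0. ]
```

>>> apply_moves --steps '[{"x": 0, "y": 0, "z": -0.8, "spin": 0}]'

```text
time_s: 38.8
position: [0.4579, 0.2004, 0.078]
tcp_rot: [[-0.969, 0.056, -0.243], [0.244, 0.014, -0.97], [-0.051, -0.998, -0.027]]
force: [-2.6, -0.1, 14.0]
opening: 0.535
```

```bash
python3 st.py;python3 - <<'E'
from h import *
a=imaging.capture("side")[225:300,310:410]
cv2.imwrite("pics/p20.png",cv2.resize(a,(800,600),interpolation=cv2.INTER_CUBIC)[:,:,::-1])
E
```

```text
38.8 [457.88 200.41  77.95] j [  10.679   34.45   109.634    0.388   32.62  -155.559] sum 176.704 lean [55.8 14.2] jaw 165.88 F [-2.58 -0.07 13.99] M [0.04 0.43 0.01] op 46.5 tau [ -0.3 -31.1  -7.7  -0.   -0.9  -0. ]
```

View pics/p20.png

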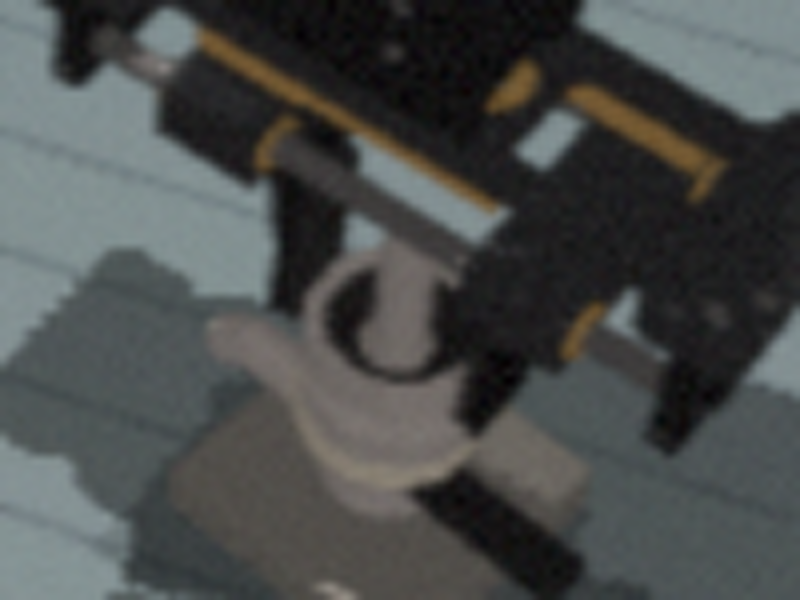

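>>> apply_moves --steps '[{"x": 0, "y": 0, "z": 0.5, "spin": 0}, {"x": 0, "y": 0, "z": 0, "spin": 0}, {"x": 0, "y": 0, "z": 2, "spin": 0}, {"x": 0, "y": 0, "z": 15, "spin": 0}, {"x": 0, "y": 0, "z": 35, "spin": 0}, {"x": 0, "y": 0, "z": 35, "spin": 0}, {"x": 5, "y": -5, "z": 10, "spin": -0.1}, {"x": 7, "y": -14, "z": 0, "spin": -0.15}, {"x": 7, "y": -17, "z": 0, "spin": -0.15}, {"x": 7, "y": -17, "z": 0, "spin": -0.15}, {"x": 7, "y": -17, "z": 0, "spin": -0.15}, {"x": 7, "y": -17, "z": 0, "spin": -0.15}]' --grip 72

```text
time_s: 40.05
position: [0.4988, 0.1123, 0.1825]
tcp_rot: [[-0.45, 0.054, -0.891], [0.891, -0.033, -0.452], [-0.053, -0.998, -0.033]]
force: [0.6, 0.2, 0.1]
opening: 0.822
```

```bash
python3 st.py;python3 - <<'E'
from h import *
a=imaging.capture("side")[235:310,310:410]
cv2.imwrite("pics/p21.png",cv2.resize(a,(800,600),interpolation=cv2.INTER_CUBIC)[:,:,::-1])
E
```

```text
40.05 [498.79 112.34 182.51] j [   1.312   24.606  102.999   -2.566   49.396 -113.915] sum 177.001 lean [ 53.5 -32.8] jaw 116.8 F [0.59 0.2  0.13] M [ 0.13 -0.06 -0.  ] op 71.5 tau [  1.2 -35.6 -13.2  -0.1  -0.2  -0.8]
```

View pics/p21.png

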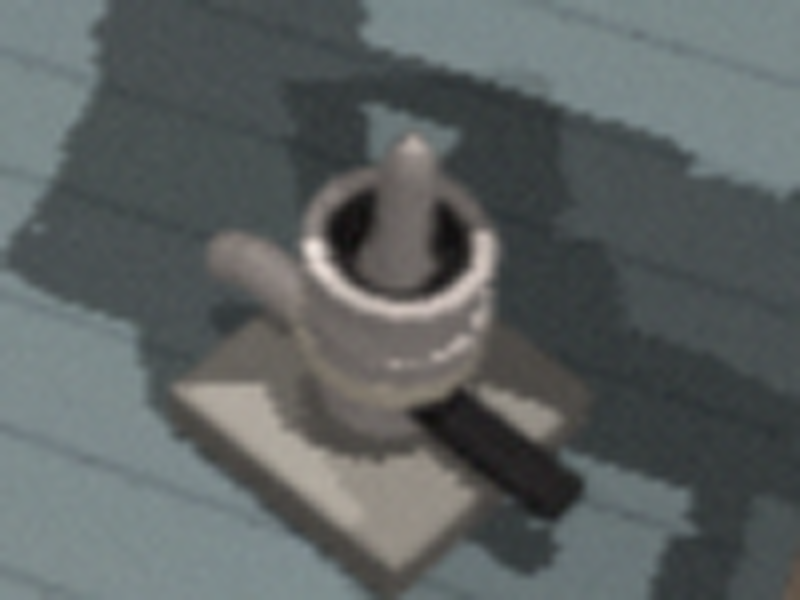

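>>> apply_moves --steps '[{"x": 8, "y": -18, "z": 0, "spin": -0.15}, {"x": 8, "y": -18, "z": 0, "spin": -0.15}, {"x": 8, "y": -18, "z": 0, "spin": -0.15}, {"x": 8, "y": -18, "z": 0, "spin": -0.15}, {"x": 8, "y": -18, "z": 0, "spin": -0.15}, {"x": 8, "y": -18, "z": 0, "spin": -0.15}, {"x": 8, "y": -18, "z": 0, "spin": -0.15}, {"x": 8, "y": -18, "z": 0, "spin": -0.15}, {"x": 8, "y": -18, "z": 0, "spin": -0.15}, {"x": 8, "y": -18, "z": 0, "spin": -0.15}, {"x": 8, "y": -18, "z": 0, "spin": -0.15}, {"x": 8, "y": -15, "z": 0, "spin": -0.15}]'

```text
time_s: 41.3
position: [0.5958, -0.104, 0.1823]
tcp_rot: [[0.97, -0.045, -0.24], [0.238, -0.04, 0.97], [-0.053, -0.998, -0.028]]
force: [-0.1, 0.1, -0.6]
opening: 0.829
```

>>> apply_moves --steps '[{"x": 0, "y": 0, "z": 0, "spin": -0.15}, {"x": 0, "y": 0, "z": 0, "spin": -0.15}, {"x": 0, "y": 0, "z": 0, "spin": -0.1}, {"x": 0, "y": 0, "z": -45, "spin": 0}, {"x": 0, "y": 0, "z": -45, "spin": 0}, {"x": 0, "y": 0, "z": 0, "spin": 0}, {"x": 0, "y": 0, "z": 0, "spin": 0}, {"x": 0, "y": 0, "z": 0, "spin": 0}]'

```text
time_s: 42.1
position: [0.5997, -0.1045, 0.0932]
tcp_rot: [[0.987, -0.049, 0.152], [-0.153, -0.021, 0.988], [-0.046, -0.999, -0.028]]
force: [-0.5, -0.0, -0.1]
opening: 0.824
```

```bash
python3 st.py
```

```text
42.1 [ 599.66 -104.46   93.21] j [-19.372  40.027  88.736  -2.547  53.538  -9.021] sum 182.301 lean [-49.3 -20.6] jaw -8.83 F [-0.54 -0.01 -0.07] M [ 0.03 -0.14 -0.  ] op 71.7 tau [ -0.1 -45.6 -12.7  -0.    0.2  -0. ]
```

>>> apply_moves --steps '[{"x": 0, "y": 0, "z": 45, "spin": 0}, {"x": 0, "y": 0, "z": 45, "spin": 0}, {"x": 0, "y": 0, "z": 0, "spin": 0}, {"x": 0, "y": 0, "z": 0, "spin": 0}, {"x": 0, "y": 0, "z": -45, "spin": 0}, {"x": 0, "y": 0, "z": -45, "spin": 0}, {"x": 0, "y": 0, "z": 0, "spin": 0}, {"x": 0, "y": 0, "z": 0, "spin": 0}, {"x": 0, "y": 0, "z": 45, "spin": 0}, {"x": 0, "y": 0, "z": 45, "spin": 0}, {"x": 0, "y": 0, "z": 0, "spin": 0}, {"x": 0, "y": 0, "z": 0, "spin": 0}]'

```text
time_s: 43.3
position: [0.6055, -0.1051, 0.204]
tcp_rot: [[0.989, -0.027, 0.148], [-0.148, -0.028, 0.989], [-0.022, -0.999, -0.032]]
force: [-1.4, -0.2, 0.3]
opening: 0.829
```

```bash
python3 st.py
```

```text
43.3 [ 605.52 -105.12  204.  ] j [-19.263  31.634  84.24   -2.225  65.059  -9.8  ] sum 180.932 lean [-26.7 -28. ] jaw -8.53 F [-1.45 -0.21  0.33] M [ 0.06 -0.11  0.03] op 72.1 tau [ -0.  -45.2 -17.6  -0.1   0.   -0. ]
```

>>> apply_moves --steps '[{"x": -15, "y": -10, "z": -20, "spin": 0}, {"x": -25, "y": -18, "z": -25, "spin": 0}, {"x": -30, "y": -22, "z": -25, "spin": 0}, {"x": -30, "y": -22, "z": -25, "spin": 0}, {"x": -22, "y": -15, "z": -20, "spin": 0}, {"x": -8, "y": -6, "z": -10, "spin": 0}, {"x": 0, "y": 0, "z": 0, "spin": 0}, {"x": 0, "y": 0, "z": 0, "spin": 0}]'

```text
time_s: 44.1
position: [0.4735, -0.1996, 0.0809]
tcp_rot: [[0.989, -0.015, 0.145], [-0.145, -0.03, 0.989], [-0.01, -0.999, -0.032]]
force: [1.3, -0.2, 0.1]
opening: 0.83
```

```bash
python3 st.py; python3 fw.py cone_up_a 0
```

```text
44.1 [ 473.45 -199.56   80.92] j [-34.206  35.474 105.035  -3.007  39.25  -23.53 ] sum 179.759 lean [-14.6 -30.2] jaw -8.36 F [ 1.31 -0.24  0.09] M [-0.03 -0.06  0.  ] op 72.2 tau [ -0.4 -38.7  -8.5  -0.1   0.1  -0. ]
0.65 [348.2, 272.6, 22.1, 7.8] (array([462.60008754, 177.01400493]), 125.0, 380.73134524095803)
0.62 [390.6, 166.0, 24.0, 10.6] (array([ 466.68480104, -203.06954483]), 183.0, 206.99679089034908)
0.52 [330.0, 252.9, 52.8, 55.3] (array([460.91308685, 200.07209399]), 1518.0, 397.7809958960861)
[ 474.22243312 -199.43399782   81.35689623]
```

>>> apply_moves --steps '[{"x": -4, "y": -2, "z": -15, "spin": 0}, {"x": -3, "y": -1, "z": -20, "spin": 0}, {"x": -1, "y": -0.5, "z": -15, "spin": 0}, {"x": 0, "y": 0, "z": -5, "spin": 0}, {"x": 0, "y": 0, "z": 0, "spin": 0}]'

```text
time_s: 44.7
position: [0.474, -0.2032, 0.0294]
tcp_rot: [[0.991, -0.0, 0.137], [-0.137, -0.039, 0.99], [0.005, -0.999, -0.039]]
force: [-0.2, -0.1, -0.1]
opening: 0.828
```

```bash
python3 st.py
```

```text
44.7 [ 474.05 -203.24   29.39] j [-34.533  40.938 106.611  -3.608  31.237 -23.564] sum 178.786 lean [ -0.3 -39.4] jaw -7.9 F [-0.19 -0.12 -0.06] M [-0.04 -0.09  0.04] op 72.0 tau [ -0.1 -40.1  -6.3  -0.   -0.1   0. ]
```

>>> apply_moves --steps '[{"x": -5, "y": 0, "z": -3, "spin": 0}, {"x": -3, "y": 0, "z": -7, "spin": 0}, {"x": 0, "y": 0, "z": -6, "spin": 0}, {"x": 0, "y": 0, "z": 0, "spin": 0}]'

```text
time_s: 45.1
position: [0.4676, -0.2035, 0.0146]
tcp_rot: [[0.991, 0.004, 0.136], [-0.136, -0.042, 0.99], [0.01, -0.999, -0.041]]
force: [0.9, 0.0, -0.6]
opening: 0.825
```

```bash
python3 st.py
```

```text
45.1 [ 467.58 -203.54   14.57] j [-34.989  42.39  107.88   -3.928  28.206 -23.745] sum 178.475 lean [  4.  -42.3] jaw -7.8 F [ 0.95  0.   -0.63] M [-0.04 -0.12  0.03] op 71.8 tau [  0.  -40.5  -5.4  -0.   -0.1   0. ]
```

>>> apply_moves --steps '[{"x": -0.5, "y": 0, "z": -4, "spin": 0}, {"x": 0, "y": 0, "z": -0.7, "spin": 0}, {"x": 0, "y": 0, "z": 0, "spin": 0}, {"x": 0, "y": 0, "z": 0, "spin": 0}, {"x": 0, "y": 0, "z": 0, "spin": 0}]' --grip 38

```text
time_s: 45.6
position: [0.467, -0.2037, 0.0094]
tcp_rot: [[0.991, 0.004, 0.136], [-0.136, -0.042, 0.99], [0.01, -0.999, -0.041]]
force: [0.5, -0.0, -0.9]
opening: 0.531
```

```bash
python3 st.py
```

```text
45.6 [ 467.02 -203.74    9.42] j [-35.045  42.969 107.99   -4.017  27.525 -23.677] sum 178.484 lean [  3.9 -42.3] jaw -7.82 F [ 0.48 -0.   -0.92] M [ 0.03 -0.07  0.03] op 46.2 tau [ -0.  -41.   -5.1  -0.   -0.   -0. ]
```

>>> apply_moves --steps '[{"x": 0, "y": 0, "z": 15, "spin": 0}, {"x": 0, "y": 0, "z": 30, "spin": 0}, {"x": 2, "y": 10, "z": 35, "spin": 0}, {"x": 2, "y": 25, "z": 35, "spin": 0}, {"x": 2, "y": 40, "z": 20, "spin": 0}, {"x": 2, "y": 45, "z": 0, "spin": 0}, {"x": 0, "y": 45, "z": 0, "spin": 0}, {"x": 0, "y": 45, "z": 0, "spin": 0}, {"x": 0, "y": 45, "z": 0, "spin": 0}, {"x": 0, "y": 40, "z": 0, "spin": 0}, {"x": 0, "y": 25, "z": 0, "spin": 0}, {"x": 0, "y": 10, "z": 0, "spin": 0}]'

```text
time_s: 46.8
position: [0.4761, 0.1354, 0.1514]
tcp_rot: [[0.989, 0.015, 0.144], [-0.143, -0.043, 0.989], [0.022, -0.999, -0.041]]
force: [-0.2, -0.3, 0.2]
opening: 0.537
```

```bash
python3 st.py
```

```text
46.8 [476.09 135.37 151.44] j [  4.473  27.252 105.139  -3.472  46.972  15.098] sum 179.362 lean [ 15.5 -43.2] jaw -8.24 F [-0.18 -0.27  0.2 ] M [ 0.03 -0.04  0.09] op 46.7 tau [ -0.1 -36.3 -11.9   0.1  -0.1  -0. ]
```

>>> apply_moves --steps '[{"x": -6, "y": 18, "z": 0, "spin": 0}, {"x": -6, "y": 25, "z": -3, "spin": 0}, {"x": -4, "y": 15, "z": -3, "spin": 0}, {"x": -1, "y": 4, "z": 0, "spin": 0}, {"x": 0, "y": 0, "z": 0, "spin": 0}]'

```text
time_s: 47.3
position: [0.4588, 0.1981, 0.1453]
tcp_rot: [[0.99, 0.016, 0.143], [-0.142, -0.045, 0.989], [0.022, -0.999, -0.042]]
force: [-0.1, -0.5, -0.5]
opening: 0.534
```

```bash
python3 st.py;python3 - <<'E'
from h import *
a=imaging.capture("side")[205:280,310:410]
cv2.imwrite("pics/p22.png",cv2.resize(a,(800,600),interpolation=cv2.INTER_CUBIC)[:,:,::-1])
E
```

```text
47.3 [458.85 198.07 145.26] j [ 12.164  28.257 104.513  -3.71   46.935  22.885] sum 179.705 lean [ 16.  -44.9] jaw -8.17 F [-0.11 -0.53 -0.47] M [ 0.04 -0.09 -0.04] op 46.4 tau [  0.6 -36.8 -11.8  -0.   -0.    0. ]
```

View pics/p22.png

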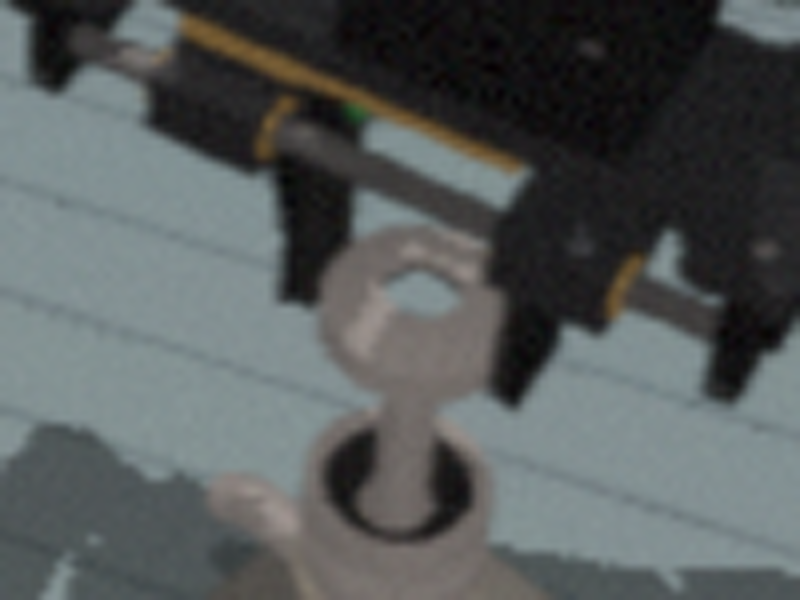

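>>> apply_moves --steps '[{"x": -0.5, "y": 1, "z": -8, "spin": 0}, {"x": -0.5, "y": 0.5, "z": -10, "spin": 0}, {"x": 0, "y": 0, "z": -8, "spin": 0}]'

```text
time_s: 47.65
position: [0.4597, 0.1971, 0.1187]
tcp_rot: [[0.989, 0.019, 0.147], [-0.146, -0.045, 0.988], [0.025, -0.999, -0.042]]
force: [-1.5, 2.6, 3.0]
opening: 0.535
```

```bash
python3 st.py;python3 - <<'E'
from h import *
a=imaging.capture("side")[205:280,310:410]
cv2.imwrite("pics/p23.png",cv2.resize(a,(800,600),interpolation=cv2.INTER_CUBIC)[:,:,::-1])
E
```

```text
47.65 [459.66 197.13 118.66] j [ 12.055  30.885 105.73   -4.025  42.93   23.418] sum 179.545 lean [ 18.9 -44.8] jaw -8.4 F [-1.53  2.64  2.98] M [0.57 0.33 0.02] op 46.5 tau [ -0.  -38.2 -10.7  -0.3  -0.   -0. ]
```

View pics/p23.png

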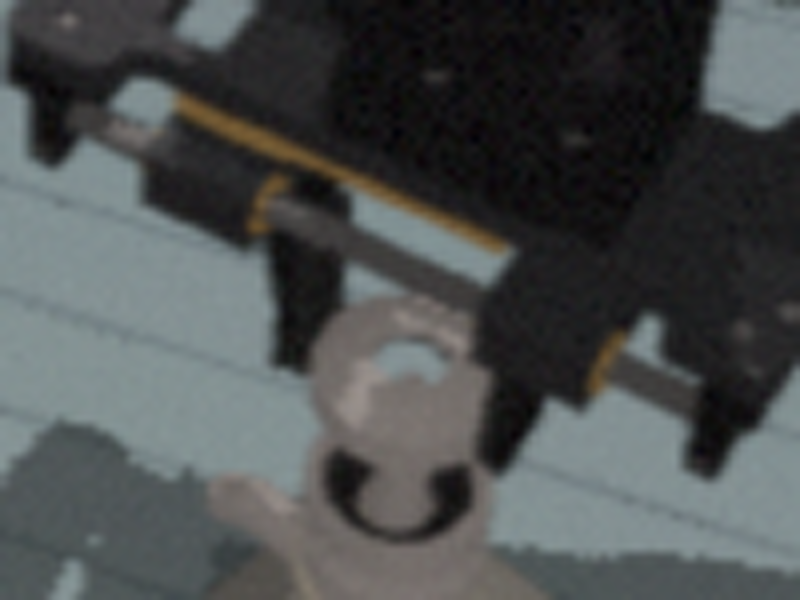

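>>> apply_moves --steps '[{"x": -0.5, "y": 2, "z": 1, "spin": 0}, {"x": -0.5, "y": 1.5, "z": 0, "spin": 0}]'

```text
time_s: 47.9
position: [0.4573, 0.1999, 0.1173]
tcp_rot: [[0.989, 0.014, 0.148], [-0.147, -0.046, 0.988], [0.02, -0.999, -0.043]]
force: [-1.2, 1.5, -1.0]
opening: 0.535
```

```bash
python3 st.py;python3 - <<'E'
from h import *
a=imaging.capture("side")[205:280,310:410]
cv2.imwrite("pics/p24.png",cv2.resize(a,(800,600),interpolation=cv2.INTER_CUBIC)[:,:,::-1])
E
```

```text
47.9 [457.3  199.9  117.29] j [ 12.427  31.055 105.702  -4.003  43.111  23.85 ] sum 179.869 lean [ 13.7 -45.8] jaw -8.48 F [-1.24  1.5  -1.05] M [ 0.03 -0.05 -0.01] op 46.6 tau [ -0.2 -37.5 -10.4  -0.1   0.   -0. ]
```

View pics/p24.png

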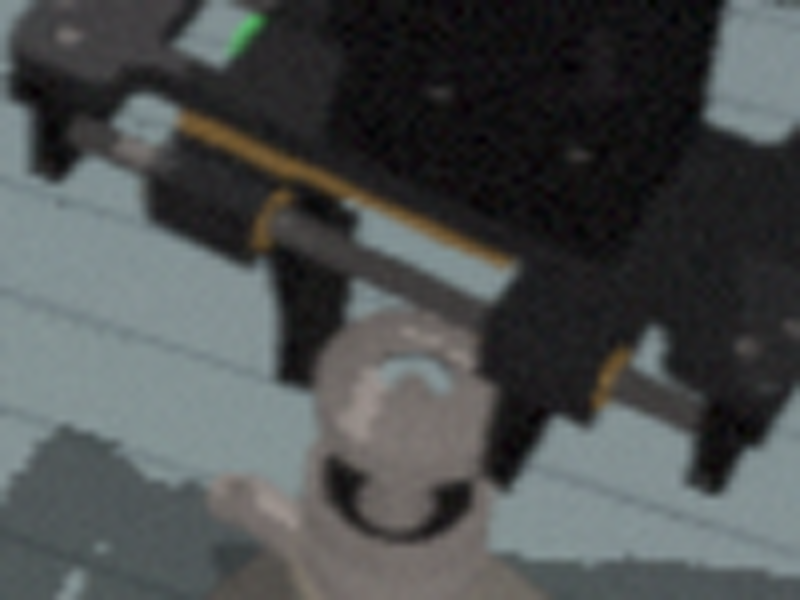

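>>> apply_moves --steps '[{"x": 0.5, "y": 0.7, "z": -6, "spin": 0}, {"x": 0.3, "y": 0.5, "z": -8, "spin": 0}, {"x": 0, "y": 0, "z": -6, "spin": 0}]'

```text
time_s: 48.25
position: [0.4593, 0.2019, 0.0972]
tcp_rot: [[0.989, 0.018, 0.147], [-0.147, -0.045, 0.988], [0.024, -0.999, -0.042]]
force: [0.8, -0.3, 0.2]
opening: 0.535
```

```bash
python3 st.py
```

```text
48.25 [459.3  201.89  97.23] j [ 12.606  33.216 106.226  -4.245  40.214  24.297] sum 179.657 lean [ 17.6 -45. ] jaw -8.43 F [ 0.78 -0.31  0.2 ] M [-0.   -0.09 -0.01] op 46.5 tau [  0.  -39.   -9.7  -0.1   0.1  -0. ]
```

>>> apply_moves --steps '[{"x": -0.5, "y": -0.5, "z": -4, "spin": 0}, {"x": 0, "y": 0, "z": -2.5, "spin": 0}, {"x": 0, "y": 0, "z": -1, "spin": 0}]'

```text
time_s: 48.55
position: [0.4581, 0.2013, 0.0892]
tcp_rot: [[0.989, 0.016, 0.147], [-0.147, -0.046, 0.988], [0.022, -0.999, -0.043]]
force: [-3.4, -0.0, 22.4]
opening: 0.536
```

```bash
python3 st.py
```

```text
48.55 [458.13 201.34  89.18] j [ 12.574  34.036 106.586  -4.344  39.16   24.391] sum 179.782 lean [ 15.5 -45.5] jaw -8.43 F [-3.420e+00 -2.000e-02  2.239e+01] M [-0.12  0.69 -0.04] op 46.7 tau [ -0.7 -28.7  -7.8  -0.1  -1.1   0. ]
```

>>> apply_moves --steps '[{"x": 0, "y": 0, "z": 0.5, "spin": 0}, {"x": 0, "y": 0, "z": 0, "spin": 0}, {"x": 0, "y": 0, "z": 2, "spin": 0}, {"x": 0, "y": 0, "z": 15, "spin": 0}, {"x": 0, "y": 0, "z": 30, "spin": 0}, {"x": 0, "y": 0, "z": 30, "spin": 0}, {"x": 8, "y": -15, "z": 5, "spin": 0}, {"x": 18, "y": -32, "z": 0, "spin": 0}, {"x": 22, "y": -42, "z": 0, "spin": 0}, {"x": 22, "y": -42, "z": 0, "spin": 0}, {"x": 22, "y": -42, "z": 0, "spin": 0}, {"x": 22, "y": -42, "z": 0, "spin": 0}]' --grip 70

```text
time_s: 49.75
position: [0.5716, -0.0158, 0.1756]
tcp_rot: [[0.991, 0.015, 0.136], [-0.135, -0.044, 0.99], [0.021, -0.999, -0.042]]
force: [1.0, 0.1, -0.4]
opening: 0.807
```

```bash
python3 st.py;python3 - <<'E'
from h import *
a=imaging.capture("side")[235:310,310:410]
cv2.imwrite("pics/p25.png",cv2.resize(a,(800,600),interpolation=cv2.INTER_CUBIC)[:,:,::-1])
E
python3 fw.py sleeve 0
```

```text
49.75 [571.63 -15.82 175.63] j [-11.553  29.84   93.688  -2.821  55.129  -2.183] sum 178.658 lean [ 15.4 -44.4] jaw -7.76 F [ 0.98  0.05 -0.39] M [ 0.08 -0.09  0.01] op 70.2 tau [  1.7 -42.4 -13.   -0.2  -0.1   0.5]
0.59 [330.5, 149.8, 14.0, 15.1] (array([ 646.01116796, -168.13730332]), 143.5, 163.3627843086142)
[572.72993236 -17.22223214 175.53262837]
```

View pics/p25.png

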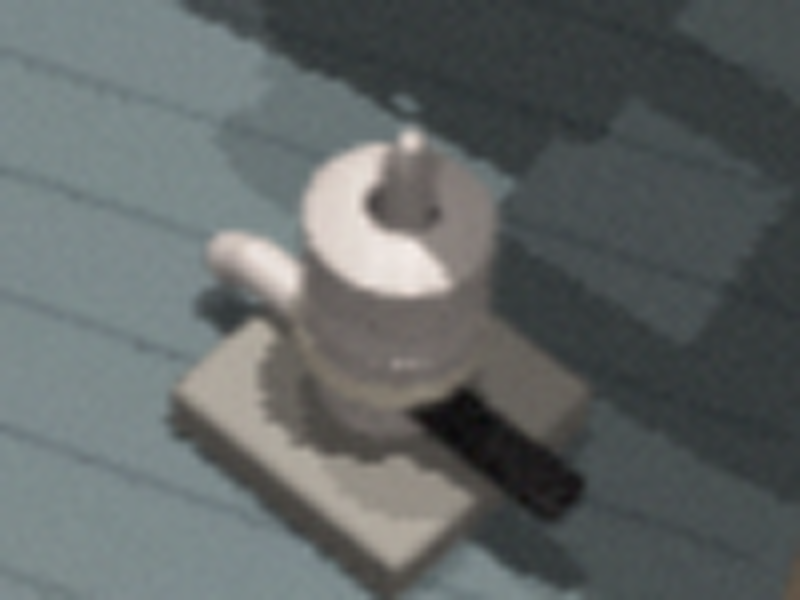

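>>> apply_moves --steps '[{"x": 15, "y": -30, "z": 0, "spin": 0}, {"x": 20, "y": -40, "z": -15, "spin": 0}, {"x": 20, "y": -40, "z": -25, "spin": 0}, {"x": 12, "y": -26, "z": -30, "spin": 0}, {"x": 4, "y": -10, "z": -25, "spin": 0}, {"x": 0, "y": 0, "z": -10, "spin": 0}, {"x": 0, "y": 0, "z": 0, "spin": 0}]'

```text
time_s: 50.6
position: [0.641, -0.1589, 0.0664]
tcp_rot: [[0.991, 0.011, 0.134], [-0.133, -0.04, 0.99], [0.016, -0.999, -0.038]]
force: [-0.8, 0.5, 0.3]
opening: 0.803
```

```bash
python3 st.py
```

```text
50.6 [ 641.05 -158.91   66.43] j [-22.753  44.09   84.351  -2.415  50.112 -13.557] sum 178.553 lean [ 11.2 -39.8] jaw -7.65 F [-0.76  0.48  0.34] M [ 0.04 -0.05 -0.01] op 69.8 tau [ -0.8 -48.8 -13.6  -0.1  -0.2  -0. ]
```

>>> apply_moves --steps '[{"x": 4, "y": -6, "z": -8, "spin": 0}, {"x": 2, "y": -3, "z": -12, "spin": 0}, {"x": 0, "y": 0, "z": -12, "spin": 0}, {"x": 0, "y": 0, "z": -7, "spin": 0}, {"x": 0, "y": 0, "z": 0, "spin": 0}]'

```text
time_s: 51.1
position: [0.6481, -0.164, 0.028]
tcp_rot: [[0.992, 0.014, 0.129], [-0.128, -0.04, 0.991], [0.019, -0.999, -0.038]]
force: [0.2, -0.1, -0.4]
opening: 0.8
```

```bash
python3 st.py
```

```text
51.1 [ 648.06 -163.96   27.96] j [-22.942  47.659  83.863  -2.476  46.875 -13.901] sum 178.396 lean [ 13.9 -40.1] jaw -7.35 F [ 0.21 -0.08 -0.38] M [ 0.05 -0.03 -0.01] op 69.6 tau [ -0.1 -50.8 -12.4  -0.   -0.1   0. ]
```

>>> apply_moves --steps '[{"x": -0.5, "y": -3, "z": -6, "spin": 0}, {"x": 0, "y": -1.5, "z": -5, "spin": 0}, {"x": 0, "y": 0, "z": 0, "spin": 0}]'

```text
time_s: 51.4
position: [0.6478, -0.1686, 0.0166]
tcp_rot: [[0.992, 0.015, 0.128], [-0.127, -0.04, 0.991], [0.02, -0.999, -0.038]]
force: [-0.8, 0.1, 0.1]
opening: 0.803
```

```bash
python3 st.py;python3 - <<'E'
from h import *
a=imaging.capture("side")[120:195,290:390]
cv2.imwrite("pics/p26.png",cv2.resize(a,(800,600),interpolation=cv2.INTER_CUBIC)[:,:,::-1])
E
```

```text
51.4 [ 647.78 -168.6    16.59] j [-23.326  48.647  83.896  -2.508  45.796 -14.26 ] sum 178.339 lean [ 14.6 -40.5] jaw -7.32 F [-0.77  0.05  0.09] M [-0.03 -0.07 -0.01] op 69.9 tau [  0.  -51.  -11.9  -0.   -0.1  -0. ]
```

View pics/p26.png

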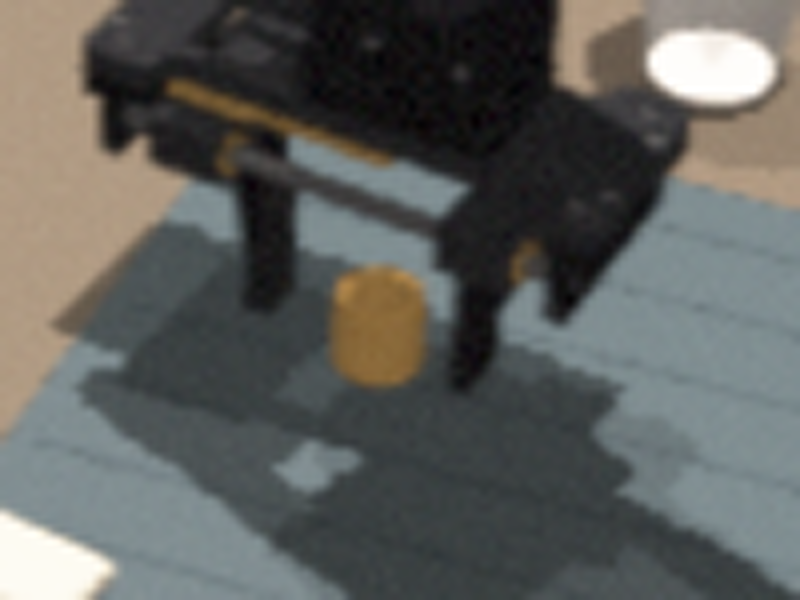

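>>> apply_moves --steps '[{"x": -1, "y": 0, "z": 0, "spin": 0}, {"x": -1, "y": 0, "z": 0, "spin": 0}, {"x": 0, "y": 0, "z": 0, "spin": 0}, {"x": 0, "y": 0, "z": 0, "spin": 0}, {"x": 0, "y": 0, "z": 0, "spin": 0}, {"x": 0, "y": 0, "z": 0, "spin": 0}, {"x": 0, "y": 0, "z": 0, "spin": 0}]' --grip 22

```text
time_s: 52.15
position: [0.6462, -0.169, 0.018]
tcp_rot: [[0.992, 0.016, 0.128], [-0.128, -0.041, 0.991], [0.022, -0.999, -0.039]]
force: [0.5, 0.7, -1.4]
opening: 0.366
```

```bash
python3 st.py
```

```text
52.15 [ 646.22 -168.99   17.98] j [-23.411  48.426  84.206  -2.514  45.588 -14.32 ] sum 178.22 lean [ 16.5 -41.3] jaw -7.34 F [ 0.47  0.65 -1.41] M [-0.01 -0.1   0.02] op 31.9 tau [  0.1 -51.1 -11.8  -0.   -0.    0. ]
```

>>> apply_moves --steps '[{"x": 0, "y": 0, "z": 15, "spin": 0}, {"x": 0, "y": 0, "z": 35, "spin": 0}, {"x": -5, "y": 10, "z": 40, "spin": 0}, {"x": -15, "y": 28, "z": 35, "spin": 0}, {"x": -20, "y": 40, "z": 15, "spin": 0}, {"x": -21, "y": 42, "z": 0, "spin": 0}, {"x": -21, "y": 42, "z": 0, "spin": 0}, {"x": -21, "y": 42, "z": 0, "spin": 0}, {"x": -21, "y": 42, "z": 0, "spin": 0}, {"x": -21, "y": 40, "z": 0, "spin": 0}, {"x": -15, "y": 25, "z": 0, "spin": 0}, {"x": -5, "y": 10, "z": 0, "spin": 0}]'

```text
time_s: 53.35
position: [0.4767, 0.1589, 0.1746]
tcp_rot: [[0.99, 0.035, 0.136], [-0.135, -0.043, 0.99], [0.04, -0.998, -0.037]]
force: [0.2, -0.4, -1.6]
opening: 0.364
```

```bash
python3 st.py
```

```text
53.35 [476.73 158.92 174.63] j [  7.291  25.233 103.589  -3.512  49.547  17.316] sum 178.369 lean [ 35.  -42.5] jaw -7.74 F [ 0.17 -0.41 -1.65] M [ 0.03 -0.05 -0.03] op 31.7 tau [ -0.3 -36.  -13.3   0.   -0.1  -0. ]
```

>>> apply_moves --steps '[{"x": -7, "y": 14, "z": -4, "spin": 0}, {"x": -6, "y": 16, "z": -4, "spin": 0}, {"x": -4, "y": 8, "z": -4, "spin": 0}, {"x": -1, "y": 2, "z": 0, "spin": 0}, {"x": 0, "y": 0, "z": 0, "spin": 0}]'

```text
time_s: 53.85
position: [0.4607, 0.2003, 0.1657]
tcp_rot: [[0.99, 0.043, 0.134], [-0.132, -0.043, 0.99], [0.048, -0.998, -0.037]]
force: [-0.4, 0.5, -0.7]
opening: 0.366
```

```bash
python3 st.py;python3 - <<'E'
from h import *
a=imaging.capture("side")[205:280,310:410]
cv2.imwrite("pics/p27.png",cv2.resize(a,(800,600),interpolation=cv2.INTER_CUBIC)[:,:,::-1])
E
```

```text
53.85 [460.66 200.33 165.68] j [ 12.503  26.02  104.187  -3.93   47.996  22.739] sum 178.203 lean [ 42.7 -42.7] jaw -7.6 F [-0.4   0.49 -0.67] M [ 0.04 -0.05 -0.03] op 31.9 tau [  0.4 -36.1 -12.8  -0.   -0.1   0. ]
```

View pics/p27.png

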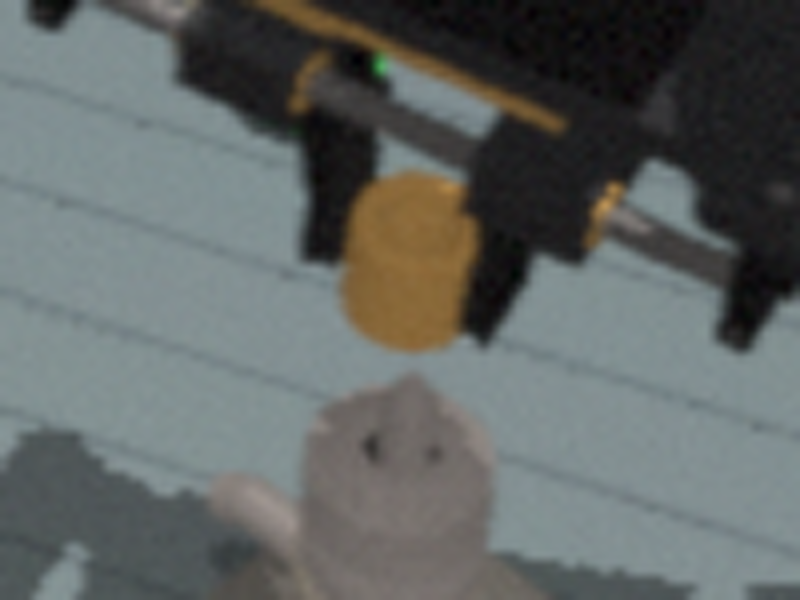

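```bash
python3 - <<'E'
from h import *
print(back("side",360.8,243.4,.1477)*1e3, back("side",310+412/8,205+376/8,.118)*1e3)
E
python3 fw.py sleeve 147.7
```

```text
[461.00442946 203.74488721 147.7       ] [458.68815676 198.97750691 118.        ]
0.78 [350.2, 225.8, 20.0, 21.9] (array([463.29898271, 202.05273452]), 311.5, 355.83929525036365)
[460.70064574 199.93468138 165.6004112 ]
```

>>> apply_moves --steps '[{"x": -2, "y": -1.5, "z": -6, "spin": 0}, {"x": -1, "y": -1, "z": -9, "spin": 0}, {"x": 0, "y": 0, "z": -6, "spin": 0}, {"x": 0, "y": 0, "z": 0, "spin": 0}]'

```text
time_s: 54.4
position: [0.4581, 0.1955, 0.1427]
tcp_rot: [[0.99, 0.042, 0.138], [-0.136, -0.043, 0.99], [0.048, -0.998, -0.037]]
force: [0.0, 0.4, -1.2]
opening: 0.364
```

```bash
python3 st.py;python3 - <<'E'
from h import *
a=imaging.capture("side")[205:280,310:410]
cv2.imwrite("pics/p28.png",cv2.resize(a,(800,600),interpolation=cv2.INTER_CUBIC)[:,:,::-1])
E
```

```text
54.4 [458.14 195.54 142.74] j [ 12.022  27.991 105.891  -4.185  44.337  22.836] sum 178.22 lean [ 42.3 -43.1] jaw -7.82 F [ 0.04  0.42 -1.25] M [ 0.04 -0.07  0.01] op 31.6 tau [ -0.  -36.5 -11.8  -0.1  -0.2   0. ]
```

View pics/p28.png

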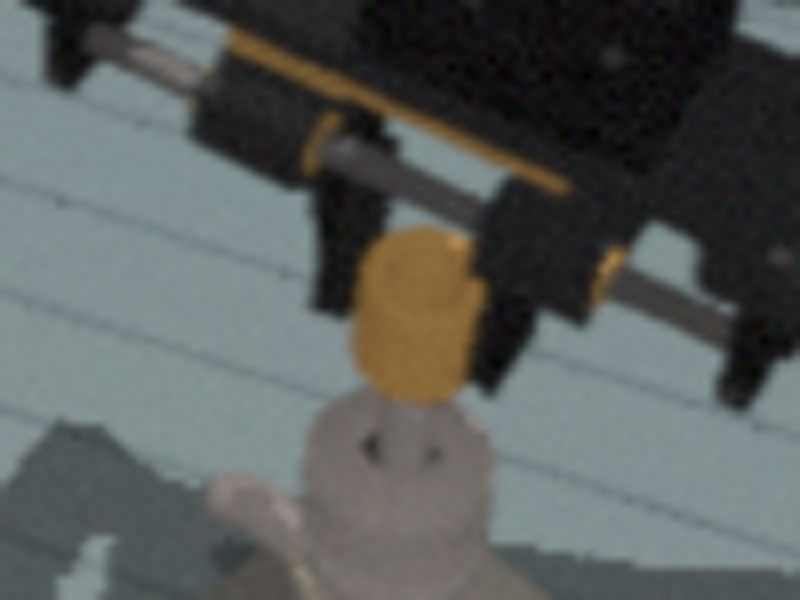

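>>> apply_moves --steps '[{"x": 0.3, "y": 0.3, "z": -5, "spin": 0}, {"x": 0, "y": 0.3, "z": -5, "spin": 0}]'

```text
time_s: 54.65
position: [0.4593, 0.1964, 0.1329]
tcp_rot: [[0.989, 0.044, 0.138], [-0.136, -0.043, 0.99], [0.05, -0.998, -0.036]]
force: [-0.0, 1.2, -0.7]
opening: 0.363
```

```bash
python3 st.py
```

```text
54.65 [459.29 196.36 132.86] j [ 12.09   29.034 106.229  -4.306  42.85   23.066] sum 178.112 lean [ 44.2 -42.7] jaw -7.81 F [-0.04  1.17 -0.65] M [0.01 0.   0.03] op 31.6 tau [ -0.1 -37.3 -11.3  -0.1  -0.   -0. ]
```

>>> apply_moves --steps '[{"x": -0.7, "y": 0.3, "z": -5, "spin": 0}, {"x": -0.5, "y": 0.3, "z": -4, "spin": 0}]'

```text
time_s: 54.85
position: [0.4582, 0.1972, 0.123]
tcp_rot: [[0.99, 0.044, 0.138], [-0.136, -0.043, 0.99], [0.05, -0.998, -0.036]]
force: [0.8, -0.1, -1.2]
opening: 0.362
```

```bash
python3 st.py;python3 - <<'E'
from h import *
a=imaging.capture("side")[205:280,310:410]
cv2.imwrite("pics/p29.png",cv2.resize(a,(800,600),interpolation=cv2.INTER_CUBIC)[:,:,::-1])
E
```

```text
54.85 [458.18 197.16 123.  ] j [ 12.209  30.004 106.753  -4.436  41.353  23.348] sum 178.11 lean [ 44.4 -42.7] jaw -7.81 F [ 0.77 -0.07 -1.2 ] M [ 0.03 -0.03 -0.05] op 31.5 tau [ -0.1 -37.4 -10.8  -0.1  -0.1  -0. ]
```

View pics/p29.png

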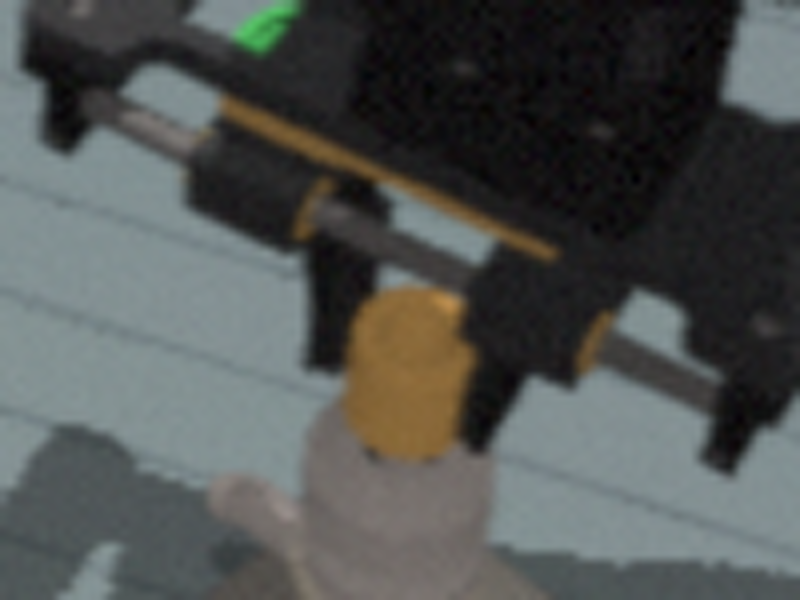

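>>> apply_moves --steps '[{"x": 0, "y": 0.3, "z": -4, "spin": 0}, {"x": 0, "y": 0, "z": -3, "spin": 0}, {"x": 0, "y": 0, "z": -1.5, "spin": 0}]'

```text
time_s: 55.2
position: [0.4577, 0.1976, 0.1132]
tcp_rot: [[0.99, 0.043, 0.137], [-0.135, -0.043, 0.99], [0.049, -0.998, -0.037]]
force: [-0.2, -0.3, 2.0]
opening: 0.365
```

```bash
python3 st.py
```

```text
55.2 [457.7 197.6 113.2] j [ 12.271  31.03  107.133  -4.556  40.02   23.553] sum 178.184 lean [ 43.3 -42.8] jaw -7.79 F [-0.22 -0.26  1.96] M [-0.03  0.1   0.01] op 31.7 tau [  0.  -37.4 -10.1  -0.1  -0.1   0. ]
```

Touching at the expected height (113). A slight press, then release.

>>> apply_moves --steps '[{"x": 0, "y": 0, "z": -0.8, "spin": 0}]'

```text
time_s: 55.3
position: [0.4578, 0.1976, 0.1129]
tcp_rot: [[0.99, 0.043, 0.137], [-0.135, -0.043, 0.99], [0.049, -0.998, -0.037]]
force: [-1.9, 0.0, 12.1]
opening: 0.363
```

```bash
python3 st.py
```

```text
55.3 [457.77 197.61 112.91] j [ 12.274  31.065 107.137  -4.569  39.98   23.565] sum 178.181 lean [ 43.4 -42.9] jaw -7.78 F [-1.93  0.04 12.07] M [-0.01  0.45 -0.02] op 31.6 tau [ -0.4 -31.7  -9.4  -0.1  -0.9   0. ]
```

>>> apply_moves --steps '[{"x": 0, "y": 0, "z": 0.4, "spin": 0}, {"x": 0, "y": 0, "z": 0, "spin": 0}, {"x": 0, "y": 0, "z": 0, "spin": 0}, {"x": 0, "y": 0, "z": 4, "spin": 0}, {"x": 0, "y": 0, "z": 15, "spin": 0}, {"x": 0, "y": 0, "z": 25, "spin": 0}, {"x": 0, "y": 0, "z": 25, "spin": 0}, {"x": 0, "y": 0, "z": 15, "spin": 0}, {"x": 15, "y": -20, "z": 0, "spin": 0}, {"x": 30, "y": -35, "z": 0, "spin": 0}, {"x": 25, "y": -35, "z": 0, "spin": 0}, {"x": 5, "y": -10, "z": 0, "spin": 0}]' --grip 70

```text
time_s: 56.5
position: [0.5345, 0.0964, 0.2042]
tcp_rot: [[0.99, 0.049, 0.131], [-0.129, -0.042, 0.991], [0.054, -0.998, -0.035]]
force: [0.8, 0.3, 0.6]
opening: 0.807
```

```bash
python3 st.py;python3 - <<'E'
from h import *
f=imaging.capture("side"); t=imaging.capture("top")
cv2.imwrite("pics/p30.png",cv2.resize(f[220:295,310:410],(800,600),interpolation=cv2.INTER_CUBIC)[:,:,::-1])
cv2.imwrite("pics/p31.png",t[:,:,::-1]);cv2.imwrite("pics/p32.png",f[:,:,::-1])
E
```

```text
56.5 [534.51  96.43 204.15] j [-0.224 25.097 97.191 -2.938 54.944  8.888] sum 177.232 lean [ 48.7 -42.2] jaw -7.43 F [0.81 0.32 0.57] M [-0.   -0.08 -0.02] op 70.2 tau [  0.2 -37.1 -14.9  -0.2  -0.1  -0. ]
```

View pics/p30.png

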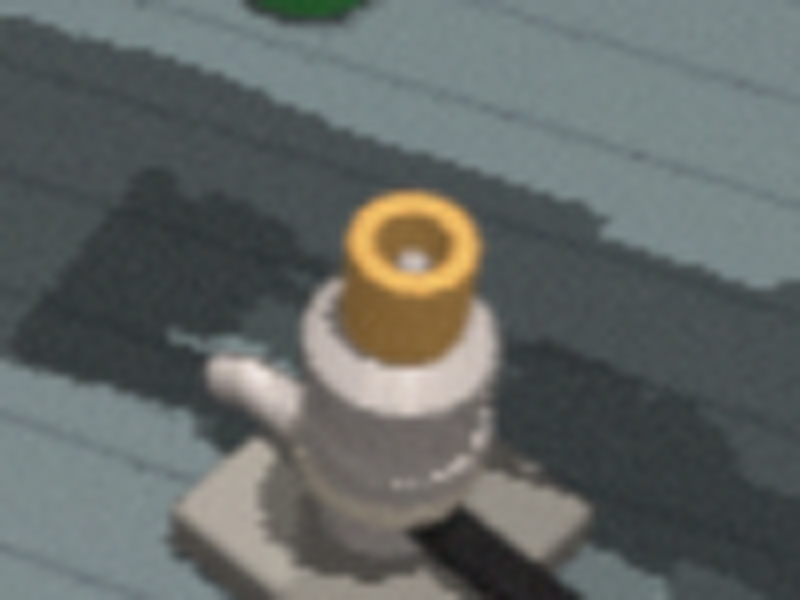

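View pics/p31.png

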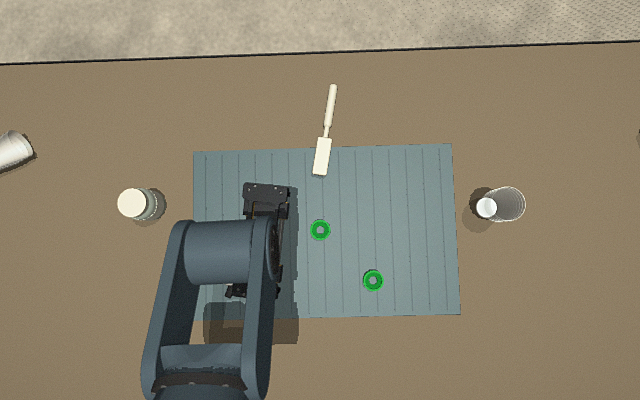

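View pics/p32.png

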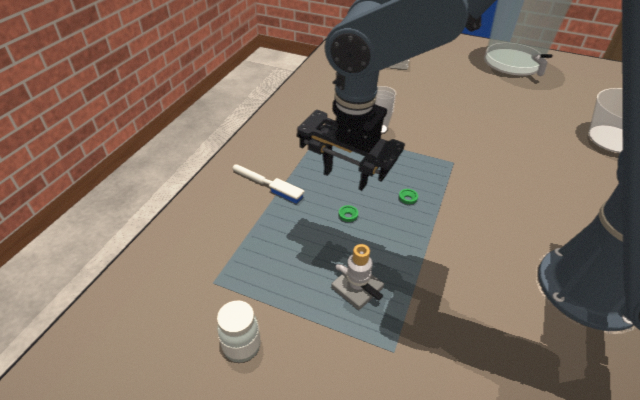

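The close-up shows the brass sleeve upright on the stack. Its rim centre is at about (361.8, 250.4) and I expect (361.6, 249.8) for a top at 125 mm. Jar, cups, brush and green decoys sit at the same pixels as at the start. I'll let the arm settle, then hand in.

>>> apply_moves --steps '[{"x": 0, "y": 0, "z": 0, "spin": 0}, {"x": 0, "y": 0, "z": 0, "spin": 0}, {"x": 0, "y": 0, "z": 0, "spin": 0}, {"x": 0, "y": 0, "z": 0, "spin": 0}, {"x": 0, "y": 0, "z": 0, "spin": 0}]'

```text
time_s: 57.1
position: [0.527, 0.1024, 0.2028]
tcp_rot: [[0.991, 0.039, 0.126], [-0.125, -0.039, 0.991], [0.044, -0.998, -0.034]]
force: [-0.9, -0.7, -0.1]
opening: 0.803
```

```bash
python3 fw.py sleeve 95
python3 - <<'E'
from h import *
print(job.hand_in()); print(read_state()["time_s"])
E
```

```text
0.62 [353.7, 243.1, 18.0, 19.4] (array([459.66119512, 198.36600552]), 285.0, 324.54796613543294)
[527.22074564 102.16183529 202.85686931]
the job is handed in; nothing more can be done
None
the job is handed in; nothing more can be done
```

The tap is rebuilt and handed in at about 57 s: flat washer, then cones crown up, down and up, then the brass sleeve. I lowered each part until the wrist force showed it resting (contact forces 5–22 N), let go, and backed the arm away.

**Last checks:**
- Each part touched down within about 0.3 mm of its expected height: 40, 50, 65, 80 and 95 mm.
- The final side picture shows the sleeve upright and centred on the stack, with its rim where a 125 mm top should be. The detector places it at (459.7, 198.4) mm, against a spindle I measured at about (458.5, 199) mm.
- The jar, cup stack, brush and both green look-alikes sit where they started in the pictures.

**What did not go cleanly:**
- My first attempt to grip the flat washer closed on top of it at about 5 N. I re-gripped it, set it on the mat once, and gripped it again square.
- The tool built up a tilt of up to about 5 degrees during moves. I corrected it partly, so parts were released with 1–3.5 degrees of tilt and settled flat by up to about 1–2 mm on one side.
- The second crown-up cone brushed the spindle tip at about 4 N before I re-centred it.
- The two cameras disagreed by 2–3 mm in x. I used the side camera, because it matched the positions I measured by gripping.

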